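Pack a lunch set: tins into the rack, cutlery cases into the caddy

ROBOT

A 6-joint arm with a two-finger parallel gripper is mounted at the origin on the work surface. World frame = base frame: x ahead of the robot, y to its left, z up, the work surface at z = 0. Lengths are in mm, angles in rad, forces in N, time in s.
With the tool pointing down it reaches from about 275 to 1000 mm from the base axis. Payload 8.4 kg.
Tool frame: the origin (TCP) lies between the finger pads; the fingertips stand 25 mm ahead of it and the grasp point (between the pads) lies 6 mm ahead of it; z points along the fingers, y is the line along which they close (so a half turn about z gives the same grasp; the last joint's range is limited). The gripper opens to 85 mm and grips with 20 to 120 N. Pads are 22 mm wide; open, the fingers measure 114 mm over their backs; the gripper's body (76 mm by 85 mm) begins 54 mm behind the grasp point. The pads swing forward as they close: fully open they stand 13 mm farther back than shut.
Start: joints at [-1.168, 0.353, 1.633, -0, 1.155, -0.002], TCP at [246.146, -574.491, 225.581] pointing down, gripper open.
Joint ranges: [-2.63, 2.63], [-0.92, 2.1], [0.06, 2.66], [-1.3, 4.44], [0, 2.69], [-3.02, 3.02]. Speed limits (rad/s): [2.22, 2.22, 2.79, 3.14, 3.14, 3.14].

INTERFACE

Orientations are given as [roll, pitch, yaw] about the fixed x, y, z axes, in that order (R = Rz(yaw) Ry(pitch) Rx(roll)).
In Python, from rig import r, eyes, workorder gives the robot as it stands. The module is installed in compiled form; this text tells all that it offers.
- The arm moves only by the tool step_arm, never from a script. Its argument "moves" is a list of rows, each an object of numbers: "tx", "ty", "tz": the shift along the tool's x, y, z scaled (see below); "ax", "ay", "az": the turn, a rotation vector about the tool's x, y, z scaled (see below). In form: [{"tx": .., "ty": .., "tz": .., "ax": .., "ay": .., "az": ..}, ...]. A call has 1 to 5 rows; each row shifts and turns the commanded pose from where the row before left it, along the tool's axes as they then stand; what a row does not reach is not made up. The controller multiplies each number of a shift by 25 mm and each number of a turn by 90 degrees. A row lasts 1/8 s, in which the tool goes at most 62.5 mm and 10.7 degrees, less where a joint would pass 70% of its speed; a pose out of reach is approached as far as the arm can. A call with a number of a shift or a turn outside -1 to 1 is refused whole. A call with a gripper value outside its range is refused whole. "gripper" is the opening, from 0 (shut) to 1 (fully open), set as the call begins (left out, the last holds). The fingers move at their own pace and stop on an object; "newtons" is the grip in N (left out, the last holds). Time passes only in rows, so rows that do not move let the fingers close. It gives the time, the measured TCP pose, the force, the opening and the grip force at its end, in the units of the state.
- r.sense(): the state, without advancing time (a new reading comes with each control period).
- eyes.grab_frame(name): name is "side" or "top"; returns (picture, depth): 480x640x3 uint8, red, green, blue; 480x640 float32, mm along the optical axis (not along the pixel's ray), 0 where there is no reading.
- eyes.camera_info(name): a dict with "intrinsics" (3x3 intrinsics, pixels), "cam_to_world" (4x4, takes a point from camera to world coordinates). Camera axes: x right, y up, looking along -z (the intrinsics and any distortion apply to the point x, -y, -z); pixel columns grow to the right and rows downward; lengths in mm; the calibration is good to about 2 mm. A picture is of the moment at which its call begins. camera_info takes no time and is no camera call.
- workorder.sign_off(): hands the job in; it is judged then, once.
The state is a dict: "clock": time; "qpos": joint angles; "qvel": joint speeds; "joint_efforts": joint torques, N m; "eef_pos": TCP position; "tcp_rot": TCP orientation; "contact_force": force on the tool from outside, world axes, zero at the start; "wrist_torque": the same for the moment, N m; "opening": opening from 0.0 (shut) to 1.0 (fully open); "grasp_force": force on a finger pad.
Only numpy, scipy, OpenCV 4.12 (cv2) and the standard library are available. Lean on these libraries where they do the work, as an engineer would, in place of code of your own. Each camera call takes 0.05 s, during which the arm holds its last target. There are 200 camera calls.

TASK

Pack the lunch set: stack the tins in the pocket of the four-bar tin rack, first the deep tin, then every flat tin there is, and last the top plate with its knob up, each lowered in (not dropped) and lying flat on the one below. Slide every cutlery case into its own sleeve of the caddy, fully home against the end stop. Leave the other things on the table where they are.

Things in the scene. Friction and masses are not known exactly. Their poses are not given: they have to be found in the camera images.
- rack: Fixed steel tin rack: disc base 108 mm across, 4 mm thick (tins rest on it), and four upright 8 mm bars at 45, 135, 225, 315 degrees from its x axis round a pocket 70 mm across. The bars are straight to 80 mm and flare outwards to their tops, 94 mm above the table. Along its x and y axes it is open for fingers. Origin: centre of the underside, on the table; z up.
- caddy: Fixed grey cutlery caddy, 116 x 150 mm, 33 mm high: three parallel sleeves 56 mm apart, clear roofs, open at its -x end. Inside each is 25 mm wide, 26 high, 110 deep to the end stop, floor 4 mm above the table. At the mouth a flare (sides, roof, floor) reaches 14 mm forward, to 42 mm width, 38 mm high. Origin: centre of the underside; x points into the sleeves.
- deep_tin: Sealed aluminium lunch tin, 66 mm across, 40 mm high. Origin: centre of its underside; z up.
- top_plate: Steel top plate: a disc 66 mm across and 8 mm thick with a black knob on top, 18 mm across and 22 mm high. Origin: centre of its underside; z up.
- flat_tin1: Sealed flat aluminium tin, 66 mm across, 16 mm high. Origin: centre of its underside; z up. One of the two may be absent.
- flat_tin2: Sealed flat aluminium tin, 66 mm across, 16 mm high. Origin: centre of its underside; z up. One of the two may be absent.
- case1: Cutlery case, a closed wooden stick 140 mm long with a square section of 22 x 22 mm, lying on the table, both ends alike. Origin: its centre; x along its length. Two or three cases are present. Home in a sleeve, its centre is 40 mm beyond the mouth and 30 mm of it stick out of the mouth.
- mouth1 (a point): Middle of the mouth of the caddy's sleeve 1 (the one on its +y side), 15 mm above the table (where the centre line of a case resting in the sleeve lies); axes as the caddy's, x into the sleeve.
- case2: Cutlery case, a closed wooden stick 140 mm long with a square section of 22 x 22 mm, lying on the table, both ends alike. Origin: its centre; x along its length. Two or three cases are present. Home in a sleeve, its centre is 40 mm beyond the mouth and 30 mm of it stick out of the mouth.
- mouth2 (a point): Middle of the mouth of the caddy's sleeve 2 (the middle one), 15 mm above the table (where the centre line of a case resting in the sleeve lies); axes as the caddy's, x into the sleeve.
- case3: Cutlery case, a closed wooden stick 140 mm long with a square section of 22 x 22 mm, lying on the table, both ends alike. Origin: its centre; x along its length. Two or three cases are present. Home in a sleeve, its centre is 40 mm beyond the mouth and 30 mm of it stick out of the mouth.
- mouth3 (a point): Middle of the mouth of the caddy's sleeve 3 (the one on its -y side), 15 mm above the table (where the centre line of a case resting in the sleeve lies); axes as the caddy's, x into the sleeve.
- sauce_bottle: Bystander, not to be disturbed: amber bottle, 60 mm across, 170 mm high.
- mug: Bystander, not to be disturbed: white mug, 76 mm across, 75 mm high.
- spice_jar: Bystander, not to be disturbed: glass jar, 44 mm across, 70 mm high.
- serving_spoon: Bystander, not to be disturbed: steel spoon, 240 mm long.
- tea_can: Bystander, not to be disturbed: green can, 66 mm across, 70 mm high.
Things that resemble listed ones, but are neither listed nor needed, are in the scene too. What is shaped like the flat_tin2 but turquoise is not meant.

How it is judged:
By the outcome, as a careful person would: the job done as asked, in the order asked, and still so for the second after the job is handed in, with the robot touching nothing.
Of case1, case2, case3 only 2 to 3 are there at a start; the rules pass over those that are not, and their reading is None.
Of flat_tin1, flat_tin2 only 1 to 2 are there at a start; the rules pass over those that are not, and their reading is None.
At some moment in a run one of case1, case2, case3, top_plate may be knocked a few centimetres aside while the robot is not near it.
It also fails if it takes over 210 s, if anything falls off the work surface, if the arm or the gripper's body presses on something with over 40 N, if the wrist force passes 120 N, or if a joint passes its speed limit or range.

## Working session

There is one attempt and no reset: what is moved stays moved. The work goes in short steps, Python scripts to look and compute and a tool call to move; the robot and the scene stay as the last step left them, time stands still between calls to the robot, and variables do not carry over. Pictures are saved under pics/ and viewed, at most 14 in all, crops included, and the job is handed in when it is done.

Besides the shell and the picture viewer there is one more tool, called after "Call:" in YAML: its name, and indented under it one key for each argument. step_arm: Moves the arm, as the interface text tells. Its arguments: {"type":"object","properties":{"moves":{"type":"array","items":{"type":"object","properties":{"tx":{"type":"number"},"ty":{"type":"number"},"tz":{"type":"number"},"ax":{"type":"number"},"ay":{"type":"number"},"az":{"type":"number"}}}},"gripper":{"type":"number"},"newtons":{"type":"number"}},"required":["moves"]}

```bash
mkdir -p pics
python3 - <<'E'
from rig import r, eyes
import cv2, numpy as np
print(r.sense())
for n in ("top","side"):
    p,d=eyes.grab_frame(n); i=eyes.camera_info(n)
    print(n,i)
    cv2.imwrite(f"pics/{n}0.png",p[:,:,::-1]); np.savez(f"{n}0.npz",p=p,d=d)
E
```

```text
{'clock': 0.0, 'qpos': array([-1.16840311e+00,  3.53645681e-01,  1.63416476e+00,  8.87222438e-06,
        1.15519192e+00, -2.40487947e-03]), 'qvel': array([-0.00027384,  0.00080612, -0.00082922, -0.00095634, -0.00118033,
       -0.0005974 ]), 'joint_efforts': array([ 1.78792379e-03, -6.05247045e+01, -3.42059076e+01, -6.39670861e-05,
        9.25193424e-03,  5.66118352e-07]), 'eef_pos': array([ 245.94989829, -574.02913626,  224.85012263]), 'tcp_rot': array([-3.14018297e+00, -1.15020532e-05,  4.04794501e-01]), 'contact_force': array([ 0.49198689,  0.93634692, -0.4027841 ]), 'wrist_torque': array([ 0.03703365, -0.00649225,  0.00846748]), 'grasp_force': 0.0, 'opening': 0.998551548806328}
top {'intrinsics': array([[451.83651794,   0.        , 320.65274156],
       [  0.        , 451.83651794, 241.03379214],
       [  0.        ,   0.        ,   1.        ]]), 'cam_to_world': array([[ 5.09135872e-02,  9.74493909e-01, -2.18562184e-01,
         3.59824141e+02],
       [-9.98684942e-01,  5.09967988e-02, -5.26423717e-03,
         7.15728217e+00],
       [ 6.01600467e-03,  2.18542784e-01,  9.75808823e-01,
         1.20310664e+03],
       [ 0.00000000e+00,  0.00000000e+00,  0.00000000e+00,
         1.00000000e+00]])}
side {'intrinsics': array([[443.28855932,   0.        , 316.1836081 ],
       [  0.        , 443.28855932, 230.70081456],
       [  0.        ,   0.        ,   1.        ]]), 'cam_to_world': array([[-9.99152274e-01,  1.93426638e-02, -3.63399905e-02,
         5.49117864e+02],
       [-3.88983216e-02, -7.32591000e-01,  6.79556728e-01,
         7.20693743e+02],
       [-1.34779127e-02,  6.80394215e-01,  7.32722361e-01,
         7.94122595e+02],
       [ 0.00000000e+00,  0.00000000e+00,  0.00000000e+00,
         1.00000000e+00]])}
```

View pics/top0.png

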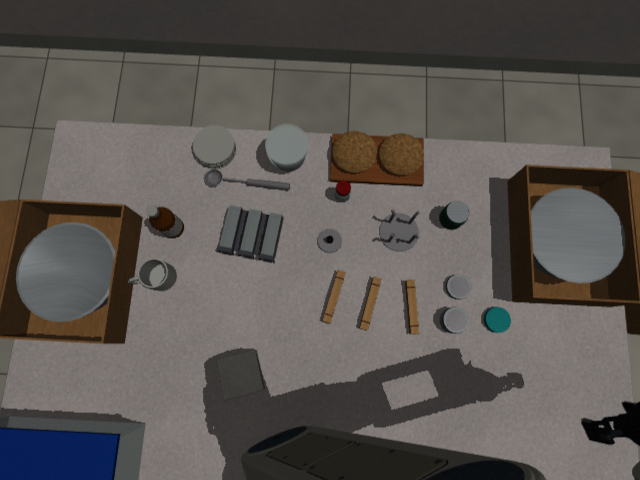

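View pics/side0.png

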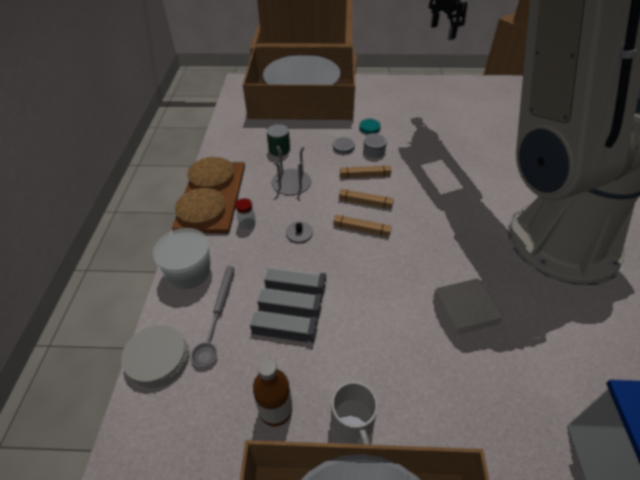

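```bash
cat > h.py <<'E'
import numpy as np, cv2
from rig import r, eyes
def cam(n):
    i=eyes.camera_info(n); return i["intrinsics"],i["cam_to_world"]
def ray(n,uv,z):
    K,T=cam(n); uv=np.atleast_2d(uv).astype(float)
    d=np.c_[(uv[:,0]-K[0,2])/K[0,0],-(uv[:,1]-K[1,2])/K[1,1],-np.ones(len(uv))]@T[:3,:3].T
    o=T[:3,3]; return o+d*((z-o[2])/d[:,2])[:,None]
def cloud(n,d):
    K,T=cam(n); v,u=np.mgrid[:480,:640]
    P=np.stack([(u-K[0,2])/K[0,0]*d,-(v-K[1,2])/K[1,1]*d,-d],-1)
    W=P@T[:3,:3].T+T[:3,3]; W[d==0]=np.nan; return W
def proj(n,P):
    K,T=cam(n); q=(np.atleast_2d(P)-T[:3,3])@T[:3,:3]
    return np.c_[K[0,0]*q[:,0]/-q[:,2]+K[0,2],K[1,1]*-q[:,1]/-q[:,2]+K[1,2]]
def snap(n):
    p,d=eyes.grab_frame(n); return p,d,cloud(n,d)
E
python3 - <<'E'
from h import *
for n in("top","side"):
    f=np.load(f"{n}0.npz"); p,d=f["p"],f["d"]; W=cloud(n,d)
    t=(W[...,0]>330)&(W[...,0]<700)&(abs(W[...,1])<380)
    print(n,"table z",np.nanmedian(W[...,2][t&(abs(W[...,2])<8)]),np.nanstd(W[...,2][t&(abs(W[...,2])<8)]))
    m=(t&(W[...,2]>5)&(W[...,2]<220)).astype(np.uint8)
    k,L,S,C=cv2.connectedComponentsWithStats(m)
    for j in range(1,k):
        if S[j,4]<30: continue
        w=W[L==j]; rect=cv2.minAreaRect(w[:,:2].astype(np.float32))
        print(S[j].tolist(),"px",C[j].round(1),"c",np.round(rect[0],1),"sz",np.round(rect[1],1),"ang",round(rect[2],1),"z50/95",np.percentile(w[:,2],[50,95]).round(1),"rgb",p[L==j].mean(0).round())
p=np.load("top0.npz")["p"]
cv2.imwrite("pics/c1.png",cv2.resize(p[180:345,205:525,::-1],None,fx=2.5,fy=2.5,interpolation=cv2.INTER_CUBIC))
E
```

```text
top table z -0.6244377593416175 2.5325410601559923
[217, 209, 47, 51, 1396] px [240.6 232.2] c [638.7 225.8] sz [103.1 131.3] ang 80.9 z50/95 [31.8 36.1] rgb [74. 77. 77.]
[387, 210, 8, 14, 46] px [391.2 216.7] c [ 693.2 -171.8] sz [18.9 11.2] ang 82.6 z50/95 [62.4 92.9] rgb [50. 48. 49.]
[258, 213, 25, 50, 687] px [270.6 237.1] c [628.8 154.6] sz [ 53.4 129. ] ang 83.0 z50/95 [32.1 36.1] rgb [77. 80. 79.]
[406, 212, 14, 16, 60] px [412.4 218.4] c [ 689.3 -225.2] sz [17.1 18.6] ang 85.9 z50/95 [56.5 92. ] rgb [56. 54. 55.]
[440, 216, 29, 14, 290] px [452.9 221.8] c [ 688.9 -338. ] sz [22.2 58.4] ang 0.3 z50/95 [59.  72.1] rgb [45. 51. 49.]
[318, 229, 24, 24, 380] px [329.6 240.7] c [630.3 -10.4] sz [65.2 62.5] ang 3.0 z50/95 [ 8. 28.] rgb [81. 79. 80.]
[380, 229, 16, 15, 75] px [388.5 236.9] c [ 651.5 -169. ] sz [44.4 38.7] ang 10.1 z50/95 [ 7.8 91.8] rgb [68. 66. 67.]
[404, 233, 15, 12, 54] px [412.  238.8] c [ 645.8 -231.1] sz [19.2 40. ] ang 58.2 z50/95 [50.3 94.2] rgb [53. 52. 52.]
[322, 270, 24, 54, 455] px [333.5 296.9] c [478.6 -28.5] sz [ 23.2 140.2] ang 75.7 z50/95 [21.  25.
[... 953 characters left out ...]
 px [299.7 172. ] c [ 641.6 -190. ] sz [102.5  50.2] ang 78.9 z50/95 [28.6 89.8] rgb [75. 72. 73.]
[340, 165, 52, 13, 503] px [365.  170.7] c [ 462.3 -230.9] sz [140.2  30.5] ang 5.7 z50/95 [20.4 23.9] rgb [91. 71. 51.]
[339, 189, 55, 19, 572] px [366.2 197.9] c [ 464.6 -120.3] sz [ 28.2 139.1] ang 77.7 z50/95 [20.7 24.3] rgb [95. 74. 53.]
[333, 214, 59, 23, 654] px [362.3 224.8] c [478.1 -25.5] sz [ 26.4 140.3] ang 76.0 z50/95 [20.7 24.1] rgb [97. 76. 54.]
[286, 221, 27, 21, 436] px [299.2 231. ] c [629.   -7.6] sz [65.4 64.7] ang 83.9 z50/95 [ 8.5 29.6] rgb [87. 84. 86.]
[254, 267, 73, 76, 3972] px [289.9 303.4] c [635.  206.4] sz [154.6 130.2] ang 82.5 z50/95 [32.5 35.9] rgb [76. 76. 77.]
```

View pics/c1.png

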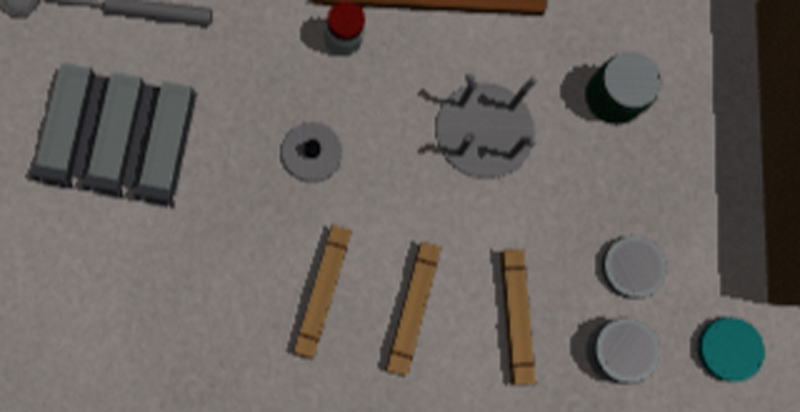

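```bash
cat >> h.py <<'E'
def hull_rect(n,m,z):
    ys,xs=np.nonzero(m); P=ray(n,np.c_[xs,ys],z)[:,:2].astype(np.float32)
    return P.mean(0),cv2.minAreaRect(P)
def comp_at(m,W,xy,rad):
    m=m&(np.hypot(W[...,0]-xy[0],W[...,1]-xy[1])<rad)
    k,L,S,C=cv2.connectedComponentsWithStats(m.astype(np.uint8))
    return L==1+np.argmax(S[1:,4])
def band(W,xy,rad,lo,hi):
    return comp_at((W[...,2]>lo)&(W[...,2]<hi),W,xy,rad)
def yawof(rect):
    b=cv2.boxPoints(rect); e=[b[1]-b[0],b[2]-b[1]]; v=max(e,key=np.linalg.norm)
    a=np.degrees(np.arctan2(v[1],v[0])); return (a+90)%180-90
E
python3 - <<'E'
from h import *
for n in("top","side"):
    f=np.load(f"{n}0.npz"); p,d=f["p"],f["d"]; W=cloud(n,d); print(n)
    for nm,xy,h in(("deep",(432,-338),40),("flat",(521,-350),16)):
        m=band(W,xy,45,h-6,h+8); c,rc=hull_rect(n,m,h); print(nm,c.round(1),np.round(rc[0],1),np.round(rc[1],1))
    m=band(W,(630,-9),45,4,14)|(band(W,(630,-9),20,14,45)); 
    c,rc=hull_rect(n,band(W,(630,-9),45,3,14),8); print("plate",np.round(rc[0],1),np.round(rc[1],1))
    c,_=hull_rect(n,band(W,(630,-9),20,24,40),30); print("knob",c.round(1))
    for xy in((478,-27),(465,-121),(462.5,-231)):
        m=band(W,xy,85,16,30); c,rc=hull_rect(n,m,22); print("case",c.round(1),np.round(rc[0],1),np.round(rc[1],1),round(yawof(rc),1))
    # rack: disc pixels low, grey by depth 2..8 not bars ; bar tops
    m=(np.hypot(W[...,0]-660,W[...,1]+198)<80)&(W[...,2]>60)&(W[...,2]<105)
    w=W[m]; k,L,S,C=cv2.connectedComponentsWithStats(m.astype(np.uint8))
    for j in range(1,k):
        w=W[L==j]; hi=w[w[:,2]>np.percentile(w[:,2],75)]; lo=w[w[:,2]<72]
        print(" bar",len(w),"top",hi.mean(0).round(1),"low",lo.mean(0).round(1) if len(lo) else None)
    # caddy
    m=band(W,(638,207),110,25,45); c,rc=hull_rect(n,m,34); print("caddy",c.round(1),np.round(rc[0],1),np.round(rc[1],1),round(yawof(rc),1))
    g=p.mean(2); print(" grey pct",np.percentile(g[m],[5,25,50,75,95]))
    lm=(g>np.percentile(g[m],50)*.85)&m
    k,L,S,C=cv2.connectedComponentsWithStats(lm.astype(np.uint8))
    for j in range(1,k):
        if S[j,4]>100:
            c,rc=hull_rect(n,L==j,33); print(" roof",S[j,4],c.round(1),np.round(rc[0],1),np.round(rc[1],1),round(yawof(rc),1))
a=np.load("top0.npz")["p"][195:270,205:295,::-1]; b=np.load("side0.npz")["p"][260:350,240:340,::-1]
c=np.load("top0.npz")["p"][200:260,360:440,::-1]; e=np.load("side0.npz")["p"][135:205,260:330,::-1]
f=lambda x:cv2.resize(x,(400,300),interpolation=cv2.INTER_CUBIC)
cv2.imwrite("pics/c2.png",np.vstack([np.hstack([f(a),f(b)]),np.hstack([f(c),f(e)])]))
E
```

```text
top
deep [ 432.1 -339.3] [ 431.7 -339.5] [62.7 64.5]
flat [ 521.3 -355.5] [ 521.5 -355.1] [65.1 63.9]
plate [630.4  -8.9] [63.9 65.1]
knob [629.5  -9.6]
case [477.5 -27.6] [478.5 -27.9] [ 22.  139.7] -14.3
case [ 465.3 -123.2] [ 465.6 -123.2] [ 22.4 139.4] -13.5
case [ 463.  -232.1] [ 462.7 -231.9] [139.4  23.2] 5.4
 bar 25 top [ 697.1 -165.5   93.2] low [ 690.  -169.2   64.7]
 bar 30 top [ 696.  -230.9   92.1] low [ 689.8 -224.6   65.1]
 bar 17 top [ 632.  -165.5   93.6] low [ 633.6 -171.8   65.9]
 bar 22 top [ 631.4 -229.6   93.9] low [ 635.1 -222.5   69. ]
caddy [633.8 202.6] [635.2 203.7] [ 39.  129.7] -6.4
 grey pct [43.33333333 87.25       91.66666667 93.         94.        ]
 roof 487 [642.9 201.9] [643.1 201.8] [ 32.  113.8] -7.2
side
deep [ 431.9 -333.2] [ 432.2 -332.4] [63.6 67.1]
flat [ 521.1 -349.8] [ 521.1 -349.3] [61.8 68.5]
plate [629.7  -5.5] [63.1 69.4]
knob [628.8  -4.8]
case [477.1 -23. ] [478.5 -23. ] [ 29.2 139.6] -14.4
case [ 463.  -118.2] [ 465.3 -117.8] [ 29.9 139. ] -13.2
case [ 462.4 -227.5] [ 462.2 -226.9] [140.1  30.7] 4.8
 bar 40 top [ 696.  -227.7   90.9] low [ 691.7 -221.3   66.3]
 bar 38 top [ 631.6 -225.9   90.7] low [ 635.7 -221.2   66.4]
 bar 36 top [ 695.8 -163.2   91.1] low [ 691.3 -165.6   66.4]
 bar 34 top [ 632.2 -163.3   90.8] low [ 637.  -166.4   66.1]
caddy [640.8 263.4] [642.2 263.6] [ 44.8 129.7] -7.1
 grey pct [ 45.33333333  83.66666667 104.66666667 106.66666667 108.33333333]
 roof 807 [649.4 259.9] [649.5 259.2] [ 32.8 114.8] -7.5
```

View pics/c2.png

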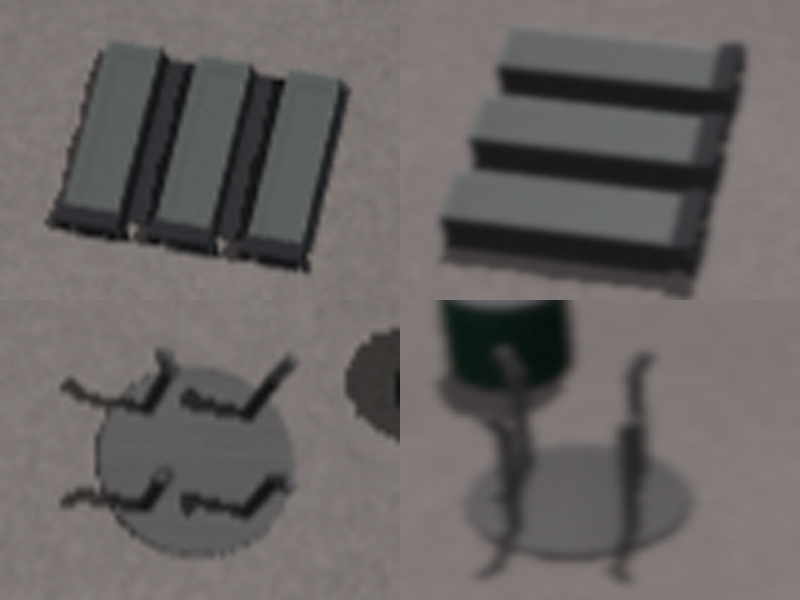

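Call:
step_arm:
  moves:
    - {"az": 0.086}
    - {"az": 0.086}
    - {"az": 0.086}
  gripper: 1

```text
schema error: expected keys tx, ty, tz, ax, ay, az
```

Call:
step_arm:
  moves:
    - {"tx": 0.74, "ty": -0.95, "tz": 0.3}
    - {"tx": 0.74, "ty": -0.95, "tz": 0.3}
    - {"tx": 0.74, "ty": -0.95, "tz": 0.3}
    - {"tx": 0.74, "ty": -0.95, "tz": 0.3}
    - {"tx": 0.74, "ty": -0.95, "tz": 0.3}

```text
schema error: expected keys tx, ty, tz, ax, ay, az
```

Call:
step_arm:
  moves:
    - {"tx": 0.74, "ty": -0.95, "tz": 0.3}
    - {"tx": 0.74, "ty": -0.95, "tz": 0.3}
    - {"tx": 0.74, "ty": -0.95, "tz": 0.3}
    - {"tx": 0.74, "ty": -0.95, "tz": 0.3}
    - {"tx": 0.74, "ty": -0.95, "tz": 0.3}

```text
schema error: expected keys tx, ty, tz, ax, ay, az
```

Run:
```python
from h import *
s=r.sense(); print(s["clock"],s["eef_pos"].round(1),s["tcp_rot"].round(4),s["contact_force"].round(1),s["qpos"].round(2))
for n in("top","side"):
    f=np.load(f"{n}0.npz"); p,d=f["p"],f["d"]; W=cloud(n,d); g=p.mean(2)
    a=(np.hypot(W[...,0]-642,W[...,1]-203)<115)&(W[...,2]>20)&(W[...,2]<48)
    lm=a&(g>(80 if n=="top" else 92))
    k,L,S,C=cv2.connectedComponentsWithStats(lm.astype(np.uint8))
    for j in range(1,k):
        if S[j,4]>100:
            c,rc=hull_rect(n,L==j,33); print(n," roof",S[j,4],c.round(1),np.round(rc[0],1),np.round(rc[1],1),round(yawof(rc),1))
    # discs by edges of top face brightness
    for nm,xy,h in(("deep",(432,-337),40),("flat",(521,-352),16),("plate",(630,-8),8),("rackdisc",(664,-197),4)):
        m=(np.hypot(W[...,0]-xy[0],W[...,1]-xy[1])<(70 if nm=="rackdisc" else 45)); 
        w=W[m]; z=w[:,2]; gg=g[m]; print(n,nm,"grey on/off",np.median(gg[abs(z-h)<3]).round(),np.median(gg[abs(z)<3]).round())
```

```text
0.1 [ 246.  -574.1  224.9] [-3.1404  0.      0.4048] [-0.7 -0.8  0.3] [-1.17  0.35  1.63 -0.    1.16 -0.  ]
top  roof 493 [650.6 257.8] [651.2 257.8] [ 32.3 113. ] -7.7
top  roof 483 [643.4 201.9] [643.3 201.8] [ 32.  113.4] -7.2
top  roof 481 [635.7 146.6] [636.1 146.5] [ 31.9 112.9] -7.1
top deep grey on/off 112.0 97.0
top flat grey on/off 106.0 119.0
top plate grey on/off 92.0 117.0
top rackdisc grey on/off 93.0 103.0
side  roof 641 [634.5 147.8] [633.6 147.9] [ 33.9 116.8] -6.5
side  roof 685 [642.2 204.3] [642.1 203.7] [ 33.7 114.7] -6.3
side  roof 789 [649.3 259.9] [649.5 258.9] [ 32.8 114.7] -7.1
side deep grey on/off 94.0 91.0
side flat grey on/off 95.0 116.0
side plate grey on/off 102.0 119.0
side rackdisc grey on/off 95.0 116.0
```

Call:
step_arm:
  moves:
    - {"tx": 0, "ty": 0, "tz": 0, "ax": 0, "ay": 0, "az": 0.086}
    - {"tx": 0, "ty": 0, "tz": 0, "ax": 0, "ay": 0, "az": 0.086}
    - {"tx": 0, "ty": 0, "tz": 0, "ax": 0, "ay": 0, "az": 0.086}
  gripper: 1

```text
clock: 0.48
eef_pos: [246.0, -574.2, 225.1]
tcp_rot: [-3.141, 0.0, -0.005]
contact_force: [0.1, -0.6, 0.1]
opening: 1.005
grasp_force: 0.0
```

Call:
step_arm:
  moves:
    - {"tx": 0.74, "ty": -0.95, "tz": 0.3, "ax": 0, "ay": 0, "az": 0}
    - {"tx": 0.74, "ty": -0.95, "tz": 0.3, "ax": 0, "ay": 0, "az": 0}
    - {"tx": 0.74, "ty": -0.95, "tz": 0.3, "ax": 0, "ay": 0, "az": 0}
    - {"tx": 0.74, "ty": -0.95, "tz": 0.3, "ax": 0, "ay": 0, "az": 0}
    - {"tx": 0.74, "ty": -0.95, "tz": 0.3, "ax": 0, "ay": 0, "az": 0}

```text
clock: 1.1
eef_pos: [339.1, -454.7, 187.5]
tcp_rot: [-3.141, 0.0, -0.001]
contact_force: [-0.8, -0.3, -0.3]
opening: 0.999
grasp_force: 0.0
```

Call:
step_arm:
  moves:
    - {"tx": 0.74, "ty": -0.95, "tz": 0.3, "ax": 0, "ay": 0, "az": 0}
    - {"tx": 0.74, "ty": -0.95, "tz": 0.3, "ax": 0, "ay": 0, "az": 0}
    - {"tx": 0.74, "ty": -0.95, "tz": 0.3, "ax": 0, "ay": 0, "az": 0}
    - {"tx": 0.74, "ty": -0.95, "tz": 0.3, "ax": 0, "ay": 0, "az": 0}
    - {"tx": 0.74, "ty": -0.95, "tz": 0.3, "ax": 0, "ay": 0, "az": 0}

```text
clock: 1.72
eef_pos: [431.6, -336.1, 150.1]
tcp_rot: [-3.141, 0.0, -0.001]
contact_force: [-0.2, -0.2, 0.0]
opening: 0.998
grasp_force: 0.0
```

Call:
step_arm:
  moves:
    - {"tx": 0, "ty": 0.04, "tz": 0.9, "ax": 0, "ay": 0, "az": 0}
    - {"tx": 0, "ty": 0, "tz": 0.9, "ax": 0, "ay": 0, "az": 0}
    - {"tx": 0, "ty": 0, "tz": 0.9, "ax": 0, "ay": 0, "az": 0}
    - {"tx": 0, "ty": 0, "tz": 0.9, "ax": 0, "ay": 0, "az": 0}
    - {"tx": 0, "ty": 0, "tz": 0.9, "ax": 0, "ay": 0, "az": 0}

```text
clock: 2.35
eef_pos: [431.1, -337.9, 37.2]
tcp_rot: [-3.141, 0.0, -0.0]
contact_force: [0.3, 0.3, -0.9]
opening: 1.005
grasp_force: 0.0
```

Call:
step_arm:
  moves:
    - {"tx": 0, "ty": 0, "tz": 0.2, "ax": 0, "ay": 0, "az": 0}
    - {"tx": 0, "ty": 0, "tz": 0, "ax": 0, "ay": 0, "az": 0}

```text
clock: 2.6
eef_pos: [431.2, -338.0, 33.1]
tcp_rot: [-3.141, 0.0, -0.0]
contact_force: [-0.1, -0.4, 0.1]
opening: 0.999
grasp_force: 0.0
```

Call:
step_arm:
  moves:
    - {"tx": 0, "ty": 0, "tz": 0, "ax": 0, "ay": 0, "az": 0}
    - {"tx": 0, "ty": 0, "tz": 0, "ax": 0, "ay": 0, "az": 0}
    - {"tx": 0, "ty": 0, "tz": 0, "ax": 0, "ay": 0, "az": 0}
    - {"tx": 0, "ty": 0, "tz": 0, "ax": 0, "ay": 0, "az": 0}
    - {"tx": 0, "ty": 0, "tz": 0, "ax": 0, "ay": 0, "az": 0}
  gripper: 0
  newtons: 50

```text
clock: 3.22
eef_pos: [432.3, -338.7, 34.4]
tcp_rot: [3.14, -0.002, -0.001]
contact_force: [-1.1, 1.6, 8.8]
opening: 0.004
grasp_force: 4.9
```

Run:
```python
from h import *
s=r.sense(); print(s["clock"],s["eef_pos"].round(1),s["contact_force"].round(1),s["opening"],s["grasp_force"])
a,d1,W1=snap("top"); b,d2,W2=snap("side")
np.savez("g1.npz",a=a,d1=d1,b=b,d2=d2)
f=lambda x:cv2.resize(x[:,:,::-1],(400,400),interpolation=cv2.INTER_CUBIC)
cv2.imwrite("pics/c3.png",np.hstack([f(a[250:370,400:520]),f(b[80:200,310:430])]))
```

```text
3.225 [ 432.3 -338.7   34.4] [-1.1  1.6  8.8] 0.0040498624173749215 4.924478112661745
```

View pics/c3.png

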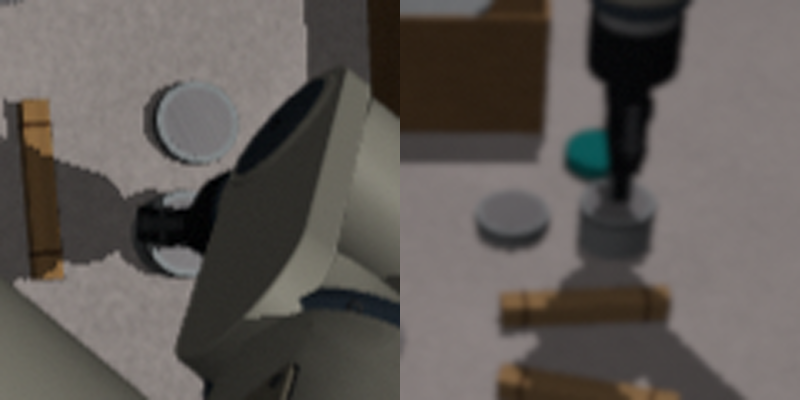

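Run:
```python
from h import *
f=np.load("g1.npz"); b=f["b"]; W=cloud("side",f["d2"]); g=b.max(2)
m=(np.hypot(W[...,0]-432,W[...,1]+338)<90)&(W[...,2]>5)
for v in range(100,164,3):
    u=np.nonzero(m[v]&(g[v]<60))[0]
    if len(u): print(v,u.min(),u.max(),np.nanmedian(W[v,u],axis=0).round(1), W[v,u,0].min().round(),W[v,u,0].max().round())
k=m&(W[...,2]>34)&(W[...,2]<48)&(g>65); w=W[k]; print("tin top",hull_rect("side",k,40), g[k].mean())
W1=cloud("top",f["d1"]); a=f["a"].max(2)
k=(np.hypot(W1[...,0]-432,W1[...,1]+338)<60)&(W1[...,2]>34)&(W1[...,2]<46)&(a>80); print(k.sum(),hull_rect("top",k,40))
```

```text
100 367 392 [ 434.1 -304.5  186.8] 401.0 465.0
103 369 390 [ 435.4 -305.5  177.2] 406.0 460.0
106 372 385 [ 436.4 -303.2  170.1] 419.0 449.0
109 372 384 [ 436.5 -303.1  161.3] 420.0 450.0
112 372 385 [ 434.7 -302.4  152.8] 415.0 449.0
115 372 384 [ 434.9 -299.4  145.7] 417.0 449.0
118 372 383 [ 435.8 -303.4  134. ] 418.0 448.0
121 373 383 [ 433.1 -322.1  112.3] 417.0 444.0
124 372 383 [ 436.5 -279.2  131.5] 422.0 444.0
127 372 382 [ 436.1 -281.2  120.8] 423.0 445.0
130 371 381 [ 434.5 -308.6   92.9] 423.0 443.0
133 372 379 [ 433.9 -328.4   69.5] 424.0 442.0
136 370 378 [ 438.6 -329.6   58.6] 426.0 446.0
139 371 378 [ 435.4 -324.3   52.2] 426.0 444.0
142 370 377 [ 437.  -326.    40.7] 427.0 447.0
145 365 379 [ 442.  -313.5   39.6] 422.0 461.0
148 365 384 [ 434.8 -309.6   31.8] 407.0 460.0
151 344 383 [ 447.7 -314.3   18.4] 409.0 520.0
154 366 382 [ 433.3 -308.    12.3] 411.0 456.0
tin top (array([ 429.392  , -337.07864], dtype=float32), ((431.82672119140625, -339.34271240234375), (49.77638244628906, 63.16912841796875), 84.31558227539062)) 93.74789915966386
136 (array([ 424.0935 , -333.36264], dtype=float32), ((431.2747497558594, -332.0012512207031), (62.672828674316406, 35.37693405151367), 2.943606376647949))
```

Call:
step_arm:
  moves:
    - {"tx": 0, "ty": 0, "tz": -0.8, "ax": 0, "ay": 0, "az": 0}
    - {"tx": 0, "ty": 0, "tz": -0.8, "ax": 0, "ay": 0, "az": 0}
    - {"tx": 0, "ty": 0, "tz": -0.8, "ax": 0, "ay": 0, "az": 0}
    - {"tx": 0, "ty": 0, "tz": 0, "ax": 0, "ay": 0, "az": 0}
    - {"tx": 0, "ty": 0, "tz": 0, "ax": 0, "ay": 0, "az": 0}

```text
clock: 3.95
eef_pos: [431.0, -337.9, 92.6]
tcp_rot: [-3.141, 0.0, -0.001]
contact_force: [-0.9, 0.5, -0.2]
opening: 0.001
grasp_force: 0.0
```

Run:
```python
from h import *
s=r.sense(); e=s["eef_pos"]; print(e.round(1),s["contact_force"].round(1))
b,d2,W=snap("side"); a,d1,W1=snap("top")
for nm,z in(("TCP",0),("tip",-25)): print(nm,proj("side",e+[0,0,z]).round(1),proj("top",e+[0,0,z]).round(1))
c=cv2.resize(b[70:190,310:430,::-1],(600,600),interpolation=cv2.INTER_CUBIC)
for z in(0,-6,-25):
    q=(proj("side",e+[0,0,z])[0]-[310,70])*5; cv2.circle(c,(int(q[0]),int(q[1])),3,(0,0,255),-1)
cv2.imwrite("pics/c4.png",c)
m=np.hypot(W[...,0]-432,W[...,1]+338)<50
for v in range(100,165,2):
    u=np.nonzero(m[v]&(b[v].max(1)<60)&(W[v,:,2]>20))[0]
    if len(u): print(v,u.min(),u.max(),np.nanmedian(W[v,u],axis=0).round(1))
```

```text
[ 431.  -337.9   92.6] [-0.9  0.5 -0.2]
TCP [[377. 124.]] [[461.3 319.7]]
tip [[376.2 131.6]] [[458.1 320.2]]
100 374 386 [ 435.4 -311.4  182.4]
102 375 385 [ 434.6 -321.6  170.4]
104 375 376 [ 441.8 -324.3  163. ]
106 375 376 [ 441.2 -325.6  156.2]
108 375 376 [ 442.4 -309.1  160.4]
110 375 383 [ 434.3 -291.4  165.5]
112 375 383 [ 432.2 -305.3  150.9]
114 375 381 [ 432.7 -324.7  132.6]
116 375 381 [ 432.1 -326.2  125.4]
118 375 381 [ 431.4 -324.8  120.2]
120 374 380 [ 432.  -328.4  111.6]
122 374 380 [ 432.8 -326.9  106.2]
142 369 375 [ 444.1 -326.4   40.2]
144 370 377 [ 437.4 -316.8   40.4]
146 365 384 [ 441.9 -309.9   38.5]
148 365 384 [ 434.8 -310.2   31.5]
150 367 382 [ 432.6 -308.7   25.8]
152 372 377 [ 432.4 -305.4   21.2]
```

View pics/c4.png

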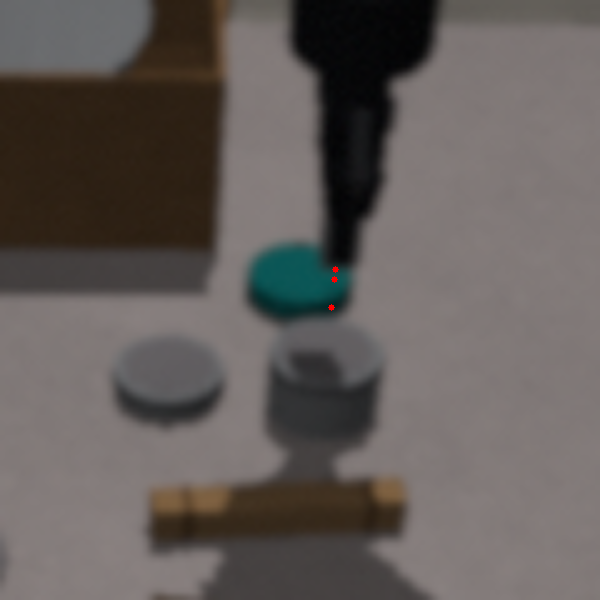

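Call:
step_arm:
  moves:
    - {"tx": 0, "ty": 0, "tz": 0, "ax": 0, "ay": 0, "az": 0}
    - {"tx": 0, "ty": 0, "tz": 0, "ax": 0, "ay": 0, "az": 0}
    - {"tx": 0, "ty": 0, "tz": 0, "ax": 0, "ay": 0, "az": 0}
    - {"tx": 0, "ty": 0, "tz": 0, "ax": 0, "ay": 0, "az": 0}
    - {"tx": 0, "ty": 0, "tz": 0, "ax": 0, "ay": 0, "az": 0}
  gripper: 1

```text
clock: 4.68
eef_pos: [431.3, -338.1, 93.1]
tcp_rot: [3.142, -0.0, -0.0]
contact_force: [-0.7, 0.2, -0.3]
opening: 0.997
grasp_force: 0.0
```

Call:
step_arm:
  moves:
    - {"tx": 0.02, "ty": 0, "tz": 0.8, "ax": 0, "ay": 0, "az": 0}
    - {"tx": 0.02, "ty": 0, "tz": 0.8, "ax": 0, "ay": 0, "az": 0}
    - {"tx": 0, "ty": 0, "tz": 0.6, "ax": 0, "ay": 0, "az": 0}
    - {"tx": 0, "ty": 0, "tz": 0.2, "ax": 0, "ay": 0, "az": 0}
    - {"tx": 0, "ty": 0, "tz": 0.1, "ax": 0, "ay": 0, "az": 0}

```text
clock: 5.3
eef_pos: [432.4, -338.2, 30.6]
tcp_rot: [3.142, -0.0, -0.0]
contact_force: [1.2, 0.5, 0.1]
opening: 1.003
grasp_force: 0.0
```

Call:
step_arm:
  moves:
    - {"tx": 0, "ty": 0, "tz": 0.25, "ax": 0, "ay": 0, "az": 0}
    - {"tx": 0, "ty": 0, "tz": 0.25, "ax": 0, "ay": 0, "az": 0}
    - {"tx": 0, "ty": 0, "tz": 0, "ax": 0, "ay": 0, "az": 0}

```text
clock: 5.68
eef_pos: [432.0, -337.9, 17.7]
tcp_rot: [-3.141, 0.001, -0.0]
contact_force: [-0.6, -0.9, -0.6]
opening: 1.001
grasp_force: 0.0
```

Run:
```python
from h import *
s=r.sense(); e=s["eef_pos"]; print(e.round(1),s["contact_force"].round(1))
b,d2,W=snap("side")
cv2.imwrite("pics/c5.png",cv2.resize(b[70:190,310:430,::-1],(500,500),interpolation=cv2.INTER_CUBIC))
```

```text
[ 432.  -337.9   17.7] [-0.6 -0.9 -0.6]
```

View pics/c5.png

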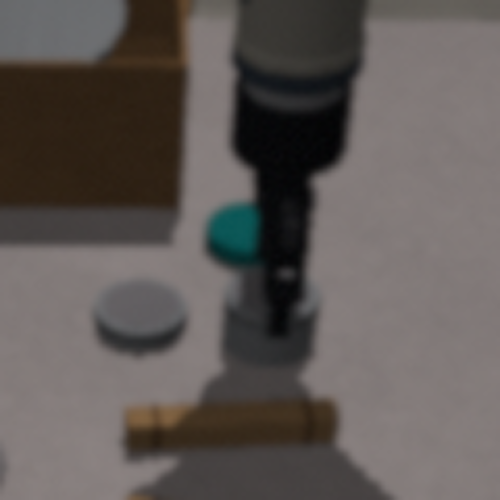

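Call:
step_arm:
  moves:
    - {"tx": 0, "ty": 0, "tz": 0.2, "ax": 0, "ay": 0, "az": 0}
    - {"tx": 0, "ty": 0, "tz": 0.2, "ax": 0, "ay": 0, "az": 0}
    - {"tx": 0, "ty": 0, "tz": 0.2, "ax": 0, "ay": 0, "az": 0}
    - {"tx": 0, "ty": 0, "tz": 0, "ax": 0, "ay": 0, "az": 0}

```text
clock: 6.22
eef_pos: [431.9, -337.8, 2.6]
tcp_rot: [-3.141, 0.001, -0.0]
contact_force: [0.6, -0.0, -0.3]
opening: 0.997
grasp_force: 0.0
```

Call:
step_arm:
  moves:
    - {"tx": 0, "ty": 0, "tz": 0, "ax": 0, "ay": 0, "az": 0}
    - {"tx": 0, "ty": 0, "tz": 0, "ax": 0, "ay": 0, "az": 0}
    - {"tx": 0, "ty": 0, "tz": 0, "ax": 0, "ay": 0, "az": 0}
    - {"tx": 0, "ty": 0, "tz": 0, "ax": 0, "ay": 0, "az": 0}
  gripper: 0
  newtons: 50

```text
clock: 6.72
eef_pos: [432.4, -338.2, 3.6]
tcp_rot: [3.141, -0.0, -0.001]
contact_force: [-1.4, 0.1, 6.0]
opening: 0.755
grasp_force: 55.2
```

Call:
step_arm:
  moves:
    - {"tx": 0, "ty": 0, "tz": -0.5, "ax": 0, "ay": 0, "az": 0}
    - {"tx": 0, "ty": 0, "tz": -1, "ax": 0, "ay": 0, "az": 0}
    - {"tx": 0, "ty": 0, "tz": -1, "ax": 0, "ay": 0, "az": 0}
    - {"tx": 0, "ty": 0, "tz": -1, "ax": 0, "ay": 0, "az": 0}
    - {"tx": 0, "ty": 0, "tz": -1, "ax": 0, "ay": 0, "az": 0}

```text
clock: 7.35
eef_pos: [432.2, -338.0, 117.0]
tcp_rot: [3.141, -0.0, -0.0]
contact_force: [0.7, -0.3, -2.7]
opening: 0.76
grasp_force: 55.8
```

Call:
step_arm:
  moves:
    - {"tx": 0.92, "ty": -0.56, "tz": 0, "ax": 0, "ay": 0, "az": 0}
    - {"tx": 0.92, "ty": -0.56, "tz": 0, "ax": 0, "ay": 0, "az": 0}
    - {"tx": 0.92, "ty": -0.56, "tz": 0, "ax": 0, "ay": 0, "az": 0}
    - {"tx": 0.92, "ty": -0.56, "tz": 0, "ax": 0, "ay": 0, "az": 0}
    - {"tx": 0.92, "ty": -0.56, "tz": 0, "ax": 0, "ay": 0, "az": 0}

```text
clock: 7.98
eef_pos: [547.9, -267.6, 116.2]
tcp_rot: [3.141, -0.0, -0.0]
contact_force: [-0.9, -0.3, -2.2]
opening: 0.756
grasp_force: 55.8
```

Call:
step_arm:
  moves:
    - {"tx": 0.92, "ty": -0.56, "tz": 0, "ax": 0, "ay": 0, "az": 0}
    - {"tx": 0.92, "ty": -0.56, "tz": 0, "ax": 0, "ay": 0, "az": 0}
    - {"tx": 0.92, "ty": -0.56, "tz": 0, "ax": 0, "ay": 0, "az": 0}
    - {"tx": 0.92, "ty": -0.56, "tz": 0, "ax": 0, "ay": 0, "az": 0}
    - {"tx": 0.92, "ty": -0.56, "tz": 0, "ax": 0, "ay": 0, "az": 0}

```text
clock: 8.6
eef_pos: [663.6, -197.2, 115.6]
tcp_rot: [-3.142, 0.0, -0.0]
contact_force: [1.1, -0.0, -2.0]
opening: 0.757
grasp_force: 55.8
```

Run:
```python
from h import *
s=r.sense(); e=s["eef_pos"]; print(e.round(1),s["contact_force"].round(1),s["opening"],s["clock"])
a,d1,W1=snap("top"); b,d2,W=snap("side"); np.savez("g2.npz",a=a,d1=d1,b=b,d2=d2)
f=lambda x:cv2.resize(x[:,:,::-1],(400,400),interpolation=cv2.INTER_CUBIC)
cv2.imwrite("pics/c6.png",np.hstack([f(a[170:270,350:450]),f(b[100:200,240:340])]))
```

```text
[ 663.6 -197.2  115.6] [ 1.1 -0.  -2. ] 0.7574356836790438 8.6
```

View pics/c6.png

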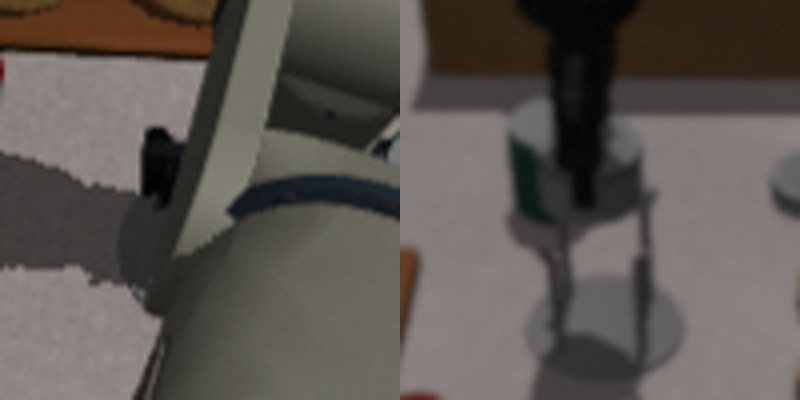

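```bash
cat >> h.py <<'E'
def heldtin(n,d,rgb,e,zlo,zhi,R=33):
    from scipy.optimize import least_squares
    W=cloud(n,d); m=(np.hypot(W[...,0]-e[0],W[...,1]-e[1])<48)&(W[...,2]>zlo)&(W[...,2]<zhi)&(rgb.max(2)>45)
    w=W[m]; 
    f=lambda q:np.hypot(w[:,0]-q[0],w[:,1]-q[1])-R
    s=least_squares(f,e[:2],loss="soft_l1"); return s.x,len(w),np.std(f(s.x)),m,w
E
python3 - <<'E'
from h import *
f=np.load("g2.npz"); e=np.array([663.6,-197.2,115.6])
W=cloud("side",f["d2"]); b=f["b"]
m=(np.hypot(W[...,0]-664,W[...,1]+197)<55)&(W[...,2]>100)&(W[...,2]<190)
for v in range(118,158,2):
    u=np.nonzero(m[v])[0]
    if len(u): print(v,u.min(),u.max(),W[v,u[0]].round(),W[v,u[len(u)//2]].round(),W[v,u[-1]].round(),b[v,u].max(1).tolist())
for zl,zh in((108,140),(112,145)):
    q,k,s,_,w=heldtin("side",f["d2"],b,e,zl,zh); print(q.round(1),k,s.round(2),w[:,2].min())
E
```

```text
118 293 293 [ 653. -237.  174.] [ 653. -237.  174.] [ 653. -237.  174.] [32]
126 289 289 [ 663. -226.  158.] [ 663. -226.  158.] [ 663. -226.  158.] [8]
130 292 296 [ 655. -218.  152.] [ 650. -218.  152.] [ 645. -221.  150.] [68, 90, 101, 108, 113]
132 276 299 [ 694. -207.  153.] [ 649. -204.  155.] [ 637. -212.  151.] [105, 90, 34, 48, 60, 78, 93, 101, 106, 111, 117, 124]
134 275 300 [ 696. -202.  150.] [ 652. -203.  150.] [ 634. -203.  150.] [109, 102, 88, 62, 33, 48, 63, 80, 94, 99, 101, 105, 109, 113, 121]
136 274 300 [ 698. -191.  152.] [ 654. -155.  178.] [ 633. -193.  151.] [96, 102, 96, 79, 55, 8, 6, 9, 9, 9, 32, 52, 73, 90, 98, 100, 100, 103, 106, 104, 110]
138 274 300 [ 697. -186.  150.] [ 650. -182.  153.] [ 633. -191.  147.] [64, 74, 72, 58, 41, 27, 44, 61, 78, 90, 97, 100, 101, 96, 87, 98]
140 275 300 [ 694. -181.  147.] [ 647. -177.  151.] [ 634. -192.  140.] [49, 54, 53, 43, 45, 52, 56, 66, 75, 79, 75, 62, 61, 91]
142 275 300 [ 695. -181.  141.] [ 649. -171.  149.] [ 634. -187.  138.] [43, 46, 48, 43, 34, 40, 49, 51, 49, 46, 43, 40, 39, 38, 55, 89]
144 275 300 [ 695. -
[... 360 characters left out ...]
] [ 660. -151.  146.] [ 634. -187.  120.] [43, 49, 53, 54, 54, 52, 48, 38, 24, 13, 9, 10, 13, 22, 34, 40, 42, 44, 43, 42, 42, 43, 40, 41, 46, 58]
150 276 300 [ 694. -179.  118.] [ 660. -148.  142.] [ 634. -183.  117.] [50, 53, 54, 54, 53, 48, 39, 28, 16, 11, 12, 12, 22, 33, 41, 43, 44, 43, 42, 43, 42, 41, 42, 46, 52]
152 277 298 [ 691. -174.  117.] [ 661. -157.  129.] [ 639. -176.  115.] [50, 53, 54, 53, 50, 47, 41, 35, 33, 32, 32, 36, 40, 43, 44, 44, 44, 44, 45, 48, 58, 66]
154 279 295 [ 686. -171.  113.] [ 665. -163.  119.] [ 646. -170.  114.] [46, 50, 50, 50, 50, 50, 47, 47, 47, 48, 50, 51, 53, 70, 83]
[ 665.8 -195.7] 108 1.21 111.24241834770646
[ 665.8 -195.7] 117 1.15 112.54800329624925
```

Run:
```python
from h import *
for n,t in(("top",98),("side",106)):
    f=np.load(f"{n}0.npz"); p=f["p"]; g=cv2.GaussianBlur(p,(3,3),0).mean(2)
    v,u=np.mgrid[:480,:640]; P=ray(n,np.c_[u.ravel(),v.ravel()],4)[:,:2].reshape(480,640,2)
    a=np.hypot(P[...,0]-664,P[...,1]+197)<64
    for dt in(-2,0,2):
        m=a&(g<t+dt); k,L,S,C=cv2.connectedComponentsWithStats(m.astype(np.uint8)); m=L==1+np.argmax(S[1:,4])
        Q=P[m]; # extents: robust per-row/col midpoints
        lo,hi=np.percentile(Q,1,axis=0),np.percentile(Q,99,axis=0)
        ang=np.arange(0,2*np.pi,.05); rr=[]
        h=cv2.convexHull(Q.astype(np.float32))[:,0]
        from scipy.optimize import least_squares
        s=least_squares(lambda q:np.hypot(h[:,0]-q[0],h[:,1]-q[1])-54,[664,-197],loss="soft_l1")
        print(n,t+dt,m.sum(),"mid",((lo+hi)/2).round(1),(hi-lo).round(1),"fit",s.x.round(1),"res",np.abs(s.fun).max().round(1))
```

```text
top 96 1208 mid [ 667.1 -194.7] [101.1 101.9] fit [ 668.  -194.9] res 8.8
top 98 1231 mid [ 667.1 -195.9] [101.8 104.7] fit [ 668.2 -191.7] res 10.0
top 100 1250 mid [ 666.5 -195.9] [102.9 104.7] fit [ 666.1 -194.8] res 8.9
side 104 908 mid [ 663.7 -194.5] [ 98.5 112.5] fit [ 664.1 -190.5] res 16.4
side 106 922 mid [ 663.8 -194.4] [ 99.1 112.6] fit [ 663.3 -189.2] res 17.4
side 108 942 mid [ 664.  -192.8] [100.3 115.8] fit [ 663.8 -188.8] res 17.9
```

Call:
step_arm:
  moves:
    - {"tx": -0.06, "ty": 0.04, "tz": 0.4, "ax": 0, "ay": 0, "az": 0}
    - {"tx": 0, "ty": 0, "tz": 0.4, "ax": 0, "ay": 0, "az": 0}
    - {"tx": 0, "ty": 0, "tz": 0.4, "ax": 0, "ay": 0, "az": 0}
    - {"tx": 0, "ty": 0, "tz": 0.1, "ax": 0, "ay": 0, "az": 0}
    - {"tx": 0, "ty": 0, "tz": 0, "ax": 0, "ay": 0, "az": 0}

```text
clock: 9.32
eef_pos: [662.2, -198.7, 84.3]
tcp_rot: [-3.141, -0.003, -0.001]
contact_force: [2.9, 5.9, 6.2]
opening: 0.756
grasp_force: 57.2
```

Call:
step_arm:
  moves:
    - {"tx": 0, "ty": 0, "tz": 0.1, "ax": 0, "ay": 0, "az": 0}
    - {"tx": 0, "ty": 0, "tz": 0.1, "ax": 0, "ay": 0, "az": 0}
    - {"tx": 0, "ty": 0, "tz": 0.1, "ax": 0, "ay": 0, "az": 0}
    - {"tx": 0, "ty": 0, "tz": 0, "ax": 0, "ay": 0, "az": 0}

```text
clock: 9.82
eef_pos: [663.9, -198.7, 76.5]
tcp_rot: [-3.141, -0.007, -0.001]
contact_force: [10.0, 5.6, -0.7]
opening: 0.758
grasp_force: 56.5
```

Call:
step_arm:
  moves:
    - {"tx": 0.07, "ty": -0.04, "tz": 0, "ax": 0, "ay": 0, "az": 0}
    - {"tx": 0, "ty": 0, "tz": 0.1, "ax": 0, "ay": 0, "az": 0}
    - {"tx": 0, "ty": 0, "tz": 0.1, "ax": 0, "ay": 0, "az": 0}
    - {"tx": 0, "ty": 0, "tz": 0, "ax": 0, "ay": 0, "az": 0}

```text
clock: 10.32
eef_pos: [663.4, -197.9, 70.5]
tcp_rot: [-3.141, -0.002, -0.001]
contact_force: [5.9, 3.2, -0.1]
opening: 0.757
grasp_force: 56.4
```

Call:
step_arm:
  moves:
    - {"tx": 0.04, "ty": -0.03, "tz": 0.2, "ax": 0, "ay": 0, "az": 0}
    - {"tx": 0, "ty": 0, "tz": 0.4, "ax": 0, "ay": 0, "az": 0}
    - {"tx": 0, "ty": 0, "tz": 0.4, "ax": 0, "ay": 0, "az": 0}
    - {"tx": 0, "ty": 0, "tz": 0, "ax": 0, "ay": 0, "az": 0}

```text
clock: 10.82
eef_pos: [662.7, -197.1, 43.8]
tcp_rot: [-3.141, 0.002, -0.001]
contact_force: [2.0, 3.3, -3.6]
opening: 0.756
grasp_force: 56.1
```

Call:
step_arm:
  moves:
    - {"tx": 0, "ty": -0.02, "tz": 0.4, "ax": 0, "ay": 0, "az": 0}
    - {"tx": 0, "ty": 0, "tz": 0.4, "ax": 0, "ay": 0, "az": 0}
    - {"tx": 0, "ty": 0, "tz": 0.4, "ax": 0, "ay": 0, "az": 0}
    - {"tx": 0, "ty": 0, "tz": 0.1, "ax": 0, "ay": 0, "az": 0}
    - {"tx": 0, "ty": 0, "tz": 0, "ax": 0, "ay": 0, "az": 0}

```text
clock: 11.45
eef_pos: [663.4, -197.0, 12.8]
tcp_rot: [-3.142, 0.001, -0.0]
contact_force: [-0.2, 0.9, -1.5]
opening: 0.754
grasp_force: 56.3
```

Call:
step_arm:
  moves:
    - {"tx": 0, "ty": 0, "tz": 0.06, "ax": 0, "ay": 0, "az": 0}
    - {"tx": 0, "ty": 0, "tz": 0.06, "ax": 0, "ay": 0, "az": 0}
    - {"tx": 0, "ty": 0, "tz": 0, "ax": 0, "ay": 0, "az": 0}

```text
clock: 11.82
eef_pos: [663.6, -196.9, 10.1]
tcp_rot: [3.142, -0.0, -0.0]
contact_force: [0.4, 0.7, -2.0]
opening: 0.754
grasp_force: 56.3
```

Call:
step_arm:
  moves:
    - {"tx": 0, "ty": 0, "tz": 0.06, "ax": 0, "ay": 0, "az": 0}
    - {"tx": 0, "ty": 0, "tz": 0.04, "ax": 0, "ay": 0, "az": 0}
    - {"tx": 0, "ty": 0, "tz": 0, "ax": 0, "ay": 0, "az": 0}

```text
clock: 12.2
eef_pos: [663.6, -197.0, 8.0]
tcp_rot: [3.142, -0.0, -0.0]
contact_force: [-2.6, 0.5, 3.4]
opening: 0.759
grasp_force: 57.2
```

Call:
step_arm:
  moves:
    - {"tx": 0, "ty": 0, "tz": 0.03, "ax": 0, "ay": 0, "az": 0}
    - {"tx": 0, "ty": 0, "tz": 0, "ax": 0, "ay": 0, "az": 0}

```text
clock: 12.45
eef_pos: [663.4, -197.0, 7.8]
tcp_rot: [-3.142, 0.0, -0.0]
contact_force: [-4.3, 0.7, 9.0]
opening: 0.757
grasp_force: 57.9
```

Call:
step_arm:
  moves:
    - {"tx": 0, "ty": 0, "tz": -0.05, "ax": 0, "ay": 0, "az": 0}
    - {"tx": 0, "ty": 0, "tz": 0, "ax": 0, "ay": 0, "az": 0}
    - {"tx": 0, "ty": 0, "tz": 0, "ax": 0, "ay": 0, "az": 0}
    - {"tx": 0, "ty": 0, "tz": 0, "ax": 0, "ay": 0, "az": 0}
  gripper: 1

```text
clock: 12.95
eef_pos: [663.6, -196.9, 7.9]
tcp_rot: [-3.142, 0.0, -0.0]
contact_force: [-0.9, 0.3, 0.2]
opening: 1.001
grasp_force: 0.0
```

Call:
step_arm:
  moves:
    - {"tx": 0, "ty": 0, "tz": -0.4, "ax": 0, "ay": 0, "az": 0}
    - {"tx": 0, "ty": 0, "tz": -1, "ax": 0, "ay": 0, "az": 0}
    - {"tx": 0, "ty": 0, "tz": -1, "ax": 0, "ay": 0, "az": 0}
    - {"tx": 0, "ty": 0, "tz": -1, "ax": 0, "ay": 0, "az": 0}
    - {"tx": 0, "ty": 0, "tz": -1, "ax": 0, "ay": 0, "az": 0}

```text
clock: 13.58
eef_pos: [663.7, -197.0, 119.7]
tcp_rot: [3.141, -0.001, -0.001]
contact_force: [0.2, 0.6, -0.0]
opening: 1.002
grasp_force: 0.0
```

Call:
step_arm:
  moves:
    - {"tx": -0.8, "ty": 0.9, "tz": -0.3, "ax": 0, "ay": 0, "az": 0}
    - {"tx": -0.8, "ty": 0.9, "tz": 0, "ax": 0, "ay": 0, "az": 0}
    - {"tx": -0.8, "ty": 0.9, "tz": 0, "ax": 0, "ay": 0, "az": 0}
    - {"tx": -0.8, "ty": 0.9, "tz": 0, "ax": 0, "ay": 0, "az": 0}
    - {"tx": -0.8, "ty": 0.9, "tz": 0, "ax": 0, "ay": 0, "az": 0}

```text
clock: 14.2
eef_pos: [563.0, -310.1, 126.4]
tcp_rot: [3.141, -0.001, -0.0]
contact_force: [-0.1, -0.5, -0.6]
opening: 0.997
grasp_force: 0.0
```

Call:
step_arm:
  moves:
    - {"tx": -0.84, "ty": 0.89, "tz": 0, "ax": 0, "ay": 0, "az": 0}
    - {"tx": -0.84, "ty": 0.9, "tz": 0, "ax": 0, "ay": 0, "az": 0}
    - {"tx": 0, "ty": 0, "tz": 0.8, "ax": 0, "ay": 0, "az": 0}
    - {"tx": 0, "ty": 0, "tz": 0.8, "ax": 0, "ay": 0, "az": 0}
    - {"tx": 0, "ty": 0, "tz": 0.8, "ax": 0, "ay": 0, "az": 0}

```text
clock: 14.82
eef_pos: [521.7, -353.2, 63.8]
tcp_rot: [-3.141, 0.001, 0.0]
contact_force: [1.0, 0.7, 0.3]
opening: 0.999
grasp_force: 0.0
```

Run:
```python
from h import *
s=r.sense(); e=s["eef_pos"]; print(e.round(1),s["contact_force"].round(1),s["clock"])
a,d1,W1=snap("top"); b,d2,W2=snap("side")
for n,W in(("top",W1),("side",W2)):
    try:
        for xy,nm,lo,hi,h in(((664,-197),"deep",36,52,44),((521,-352),"flat",10,24,16)):
            c,rc=hull_rect(n,band(W,xy,45,lo,hi),h); print(n,nm,c.round(1),np.round(rc[0],1),np.round(rc[1],1))
    except Exception as x: print(n,x)
```

```text
[ 521.7 -353.2   63.8] [1.  0.7 0.3] 14.825
top deep [ 662.3 -198.5] [ 661.9 -197.4] [64.  64.1]
top flat [ 508.  -352.9] [ 507.1 -351.8] [60.  36.3]
side deep [ 664.8 -190.6] [ 661.7 -192.4] [74.6 65.1]
side flat [ 521.5 -349.8] [ 521.1 -349.3] [61.8 68.4]
```

Call:
step_arm:
  moves:
    - {"tx": 0, "ty": 0.02, "tz": 0.8, "ax": 0, "ay": 0, "az": 0}
    - {"tx": 0, "ty": 0, "tz": 0.8, "ax": 0, "ay": 0, "az": 0}
    - {"tx": 0, "ty": 0, "tz": 0.6, "ax": 0, "ay": 0, "az": 0}
    - {"tx": 0, "ty": 0, "tz": 0.25, "ax": 0, "ay": 0, "az": 0}
    - {"tx": 0, "ty": 0, "tz": 0, "ax": 0, "ay": 0, "az": 0}

```text
clock: 15.55
eef_pos: [521.3, -354.5, 3.9]
tcp_rot: [-3.141, 0.001, -0.001]
contact_force: [-0.0, 0.4, 0.4]
opening: 1.003
grasp_force: 0.0
```

Call:
step_arm:
  moves:
    - {"tx": 0, "ty": 0, "tz": 0.2, "ax": 0, "ay": 0, "az": 0}
    - {"tx": 0, "ty": 0, "tz": 0.2, "ax": 0, "ay": 0, "az": 0}
    - {"tx": 0, "ty": 0, "tz": 0, "ax": 0, "ay": 0, "az": 0}

```text
clock: 15.92
eef_pos: [521.3, -354.5, -5.9]
tcp_rot: [-3.141, 0.0, -0.001]
contact_force: [-0.6, -0.1, 1.2]
opening: 1.0
grasp_force: 0.0
```

Call:
step_arm:
  moves:
    - {"tx": 0, "ty": 0, "tz": 0, "ax": 0, "ay": 0, "az": 0}
    - {"tx": 0, "ty": 0, "tz": 0, "ax": 0, "ay": 0, "az": 0}
    - {"tx": 0, "ty": 0, "tz": 0, "ax": 0, "ay": 0, "az": 0}
    - {"tx": 0, "ty": 0, "tz": 0, "ax": 0, "ay": 0, "az": 0}
  gripper: 0
  newtons: 50

```text
clock: 16.42
eef_pos: [521.7, -354.8, -4.9]
tcp_rot: [3.141, -0.0, -0.0]
contact_force: [-0.8, 0.6, 5.7]
opening: 0.744
grasp_force: 53.7
```

Call:
step_arm:
  moves:
    - {"tx": 0, "ty": 0, "tz": -0.5, "ax": 0, "ay": 0, "az": 0}
    - {"tx": 0, "ty": 0, "tz": -1, "ax": 0, "ay": 0, "az": 0}
    - {"tx": 0, "ty": 0, "tz": -1, "ax": 0, "ay": 0, "az": 0}
    - {"tx": 0, "ty": 0, "tz": -1, "ax": 0, "ay": 0, "az": 0}
    - {"tx": 0, "ty": 0, "tz": -1, "ax": 0, "ay": 0, "az": 0}

```text
clock: 17.05
eef_pos: [521.6, -354.7, 108.5]
tcp_rot: [3.141, -0.001, -0.0]
contact_force: [-0.4, 0.3, -0.7]
opening: 0.748
grasp_force: 55.0
```

Call:
step_arm:
  moves:
    - {"tx": 0.8, "ty": -0.9, "tz": -0.1, "ax": 0, "ay": 0, "az": 0}
    - {"tx": 0.8, "ty": -0.9, "tz": 0, "ax": 0, "ay": 0, "az": 0}
    - {"tx": 0.8, "ty": -0.9, "tz": 0, "ax": 0, "ay": 0, "az": 0}
    - {"tx": 0.8, "ty": -0.9, "tz": 0, "ax": 0, "ay": 0, "az": 0}
    - {"tx": 0.8, "ty": -0.9, "tz": 0, "ax": 0, "ay": 0, "az": 0}

```text
clock: 17.68
eef_pos: [622.3, -241.4, 110.2]
tcp_rot: [3.141, -0.001, -0.001]
contact_force: [0.1, 0.2, -0.7]
opening: 0.744
grasp_force: 55.1
```

Call:
step_arm:
  moves:
    - {"tx": 0.84, "ty": -0.9, "tz": 0, "ax": 0, "ay": 0, "az": 0}
    - {"tx": 0.84, "ty": -0.9, "tz": 0, "ax": 0, "ay": 0, "az": 0}
    - {"tx": 0, "ty": 0, "tz": 0, "ax": 0, "ay": 0, "az": 0}
    - {"tx": 0, "ty": 0, "tz": 0, "ax": 0, "ay": 0, "az": 0}

```text
clock: 18.18
eef_pos: [663.2, -197.4, 109.6]
tcp_rot: [3.141, 0.0, -0.0]
contact_force: [-0.6, -0.1, -0.5]
opening: 0.745
grasp_force: 55.1
```

Run:
```python
from h import *
s=r.sense(); e=s["eef_pos"]; print(e.round(1),s["contact_force"].round(1),s["opening"],s["clock"])
b,d2,W=snap("side")
q,k,sd,m,w=heldtin("side",d2,b,e,e[2]-2,e[2]+26); print(q.round(1),k,sd.round(2),np.percentile(w[:,2],[2,98]))
mm=m&(W[...,2]>e[2]+12)
A=np.c_[W[mm][:,:2]-q,np.ones(mm.sum())]; print("plane tilt",np.linalg.lstsq(A,W[mm][:,2],rcond=None)[0].round(3))
```

```text
[ 663.2 -197.4  109.6] [-0.6 -0.1 -0.5] 0.7446203545634542 18.175
[ 664.5 -197.5] 210 5.82 [116.76284923 133.71167879]
plane tilt [-6.00000e-03 -5.30000e-02  1.30248e+02]
```

Call:
step_arm:
  moves:
    - {"tx": 0.01, "ty": -0.02, "tz": 0.4, "ax": 0, "ay": 0, "az": 0}
    - {"tx": 0, "ty": 0, "tz": 0.4, "ax": 0, "ay": 0, "az": 0}
    - {"tx": 0, "ty": 0, "tz": 0.3, "ax": 0, "ay": 0, "az": 0}
    - {"tx": 0, "ty": 0, "tz": 0.2, "ax": 0, "ay": 0, "az": 0}
    - {"tx": 0, "ty": 0, "tz": 0.1, "ax": 0, "ay": 0, "az": 0}

```text
clock: 18.85
eef_pos: [663.7, -196.7, 73.8]
tcp_rot: [-3.141, 0.0, -0.0]
contact_force: [-0.3, 0.5, 0.0]
opening: 0.748
grasp_force: 55.1
```

Call:
step_arm:
  moves:
    - {"tx": 0, "ty": 0, "tz": 0.2, "ax": 0, "ay": 0, "az": 0}
    - {"tx": 0, "ty": 0, "tz": 0.2, "ax": 0, "ay": 0, "az": 0}
    - {"tx": 0, "ty": 0, "tz": 0, "ax": 0, "ay": 0, "az": 0}

```text
clock: 19.23
eef_pos: [663.5, -196.6, 63.8]
tcp_rot: [-3.141, 0.001, -0.0]
contact_force: [0.2, -0.4, -0.8]
opening: 0.751
grasp_force: 55.1
```

Clean entry. Lowering onto the deep tin (expected contact at about 39).

Call:
step_arm:
  moves:
    - {"tx": 0, "ty": 0, "tz": 0.3, "ax": 0, "ay": 0, "az": 0}
    - {"tx": 0, "ty": 0, "tz": 0.3, "ax": 0, "ay": 0, "az": 0}
    - {"tx": 0, "ty": 0, "tz": 0.2, "ax": 0, "ay": 0, "az": 0}
    - {"tx": 0, "ty": 0, "tz": 0.1, "ax": 0, "ay": 0, "az": 0}
    - {"tx": 0, "ty": 0, "tz": 0, "ax": 0, "ay": 0, "az": 0}

```text
clock: 19.85
eef_pos: [663.7, -196.7, 41.6]
tcp_rot: [-3.141, 0.0, -0.0]
contact_force: [0.3, 0.4, -0.6]
opening: 0.744
grasp_force: 55.1
```

Call:
step_arm:
  moves:
    - {"tx": 0, "ty": 0, "tz": 0.06, "ax": 0, "ay": 0, "az": 0}
    - {"tx": 0, "ty": 0, "tz": 0, "ax": 0, "ay": 0, "az": 0}

```text
clock: 20.1
eef_pos: [663.9, -196.7, 40.4]
tcp_rot: [3.142, -0.0, -0.0]
contact_force: [-0.9, -0.4, -1.9]
opening: 0.744
grasp_force: 55.1
```

Call:
step_arm:
  moves:
    - {"tx": 0, "ty": 0, "tz": 0.05, "ax": 0, "ay": 0, "az": 0}
    - {"tx": 0, "ty": 0, "tz": 0, "ax": 0, "ay": 0, "az": 0}

```text
clock: 20.35
eef_pos: [664.0, -196.7, 39.3]
tcp_rot: [3.141, -0.0, -0.0]
contact_force: [0.2, 0.5, 0.3]
opening: 0.746
grasp_force: 55.1
```

Call:
step_arm:
  moves:
    - {"tx": 0, "ty": 0, "tz": 0.04, "ax": 0, "ay": 0, "az": 0}
    - {"tx": 0, "ty": 0, "tz": 0, "ax": 0, "ay": 0, "az": 0}

```text
clock: 20.6
eef_pos: [664.1, -196.8, 39.2]
tcp_rot: [3.141, -0.001, -0.0]
contact_force: [-3.1, 0.3, 8.6]
opening: 0.748
grasp_force: 56.1
```

Call:
step_arm:
  moves:
    - {"tx": 0, "ty": 0, "tz": -0.04, "ax": 0, "ay": 0, "az": 0}
    - {"tx": 0, "ty": 0, "tz": 0, "ax": 0, "ay": 0, "az": 0}
    - {"tx": 0, "ty": 0, "tz": 0, "ax": 0, "ay": 0, "az": 0}
    - {"tx": 0, "ty": 0, "tz": 0, "ax": 0, "ay": 0, "az": 0}
  gripper: 1

```text
clock: 21.1
eef_pos: [663.8, -196.7, 38.9]
tcp_rot: [-3.142, 0.0, -0.0]
contact_force: [0.0, -0.4, 0.2]
opening: 0.999
grasp_force: 0.0
```

Call:
step_arm:
  moves:
    - {"tx": 0, "ty": 0, "tz": -0.4, "ax": 0, "ay": 0, "az": 0}
    - {"tx": 0, "ty": 0, "tz": -1, "ax": 0, "ay": 0, "az": 0}
    - {"tx": 0, "ty": 0, "tz": -1, "ax": 0, "ay": 0, "az": 0}
    - {"tx": 0, "ty": 0, "tz": -1, "ax": 0, "ay": 0, "az": 0}
    - {"tx": 0, "ty": 0, "tz": -1, "ax": 0, "ay": 0, "az": 0}

```text
clock: 21.72
eef_pos: [663.9, -196.7, 150.7]
tcp_rot: [3.141, -0.001, -0.001]
contact_force: [-0.5, -0.6, 0.5]
opening: 0.997
grasp_force: 0.0
```

```bash
cat > look.py <<'E'
from h import *
s=r.sense(); print(s["clock"],s["eef_pos"].round(1),s["tcp_rot"].round(3))
for n in("top","side"):
    p,d,W=snap(n); np.savez(f"{n}1.npz",p=p,d=d)
    t=(W[...,0]>330)&(W[...,0]<720)&(abs(W[...,1])<380)
    br=t&(p[...,0].astype(int)-p[...,2]>22)&(W[...,2]>12)&(W[...,2]<32)
    k,L,S,C=cv2.connectedComponentsWithStats(br.astype(np.uint8))
    for j in range(1,k):
        if S[j,4]>150:
            c,rc=hull_rect(n,L==j,22); print(n,"brown",S[j,4],np.round(rc[0],1),np.round(rc[1],1),round(yawof(rc),1))
    try:
        c,rc=hull_rect(n,band(W,(630,-9),80,3,14),8); print(n,"plate",np.round(rc[0],1),np.round(rc[1],1))
        kn=(np.hypot(W[...,0]-rc[0][0],W[...,1]-rc[0][1])<30)&(W[...,2]>22)&(W[...,2]<40)
        c,q=hull_rect(n,kn,29); print(n,"knob",c.round(1),np.round(q[0],1),np.round(q[1],1))
        c,rc=hull_rect(n,band(W,(663.5,-197),45,54,66),60); print(n,"stack",np.round(rc[0],1),np.round(rc[1],1))
    except Exception as x: print(n,x)
E
python3 look.py
```

```text
21.725 [ 663.9 -196.7  150.7] [ 3.141e+00 -1.000e-03 -1.000e-03]
top brown 450 [478.9 -28. ] [ 22.  138.9] -14.3
top brown 323 [ 467.2 -119.4] [ 19.1 138.5] -16.1
top plate [630.5 -11.6] [64.2 67.1]
top knob [629.7  -9.6] [629.6  -9.8] [16.4 13.3]
top stack [ 668.9 -168. ] [ 4.3 33.6]
side brown 404 [ 461.9 -223. ] [140.2  37.3] 5.6
side brown 462 [ 465.7 -116. ] [ 33.4 139.1] -13.3
side brown 535 [479.2 -20.5] [ 33.1 139.6] -14.4
side plate [629.6  -7.1] [64.6 70.5]
side knob [628.7  -4.8] [628.7  -4.8] [14.3 23.2]
side stack [ 663.6 -192.1] [64.6 70.5]
```

Call:
step_arm:
  moves:
    - {"tx": -0.165, "ty": -0.94, "tz": 0, "ax": 0, "ay": 0, "az": 0}
    - {"tx": -0.165, "ty": -0.94, "tz": 0, "ax": 0, "ay": 0, "az": 0}
    - {"tx": -0.165, "ty": -0.94, "tz": 0, "ax": 0, "ay": 0, "az": 0}
    - {"tx": -0.165, "ty": -0.94, "tz": 0, "ax": 0, "ay": 0, "az": 0}
    - {"tx": -0.165, "ty": -0.94, "tz": 0, "ax": 0, "ay": 0, "az": 0}
  gripper: 0.5

```text
clock: 22.45
eef_pos: [642.9, -77.2, 149.0]
tcp_rot: [-3.142, 0.0, 0.0]
contact_force: [-0.7, 0.2, 0.7]
opening: 0.497
grasp_force: 0.0
```

Call:
step_arm:
  moves:
    - {"tx": -0.165, "ty": -0.94, "tz": 0.5, "ax": 0, "ay": 0, "az": 0}
    - {"tx": -0.165, "ty": -0.94, "tz": 0.8, "ax": 0, "ay": 0, "az": 0}
    - {"tx": -0.165, "ty": -0.93, "tz": 0.8, "ax": 0, "ay": 0, "az": 0}
    - {"tx": 0, "ty": 0, "tz": 0.8, "ax": 0, "ay": 0, "az": 0}
    - {"tx": 0, "ty": 0, "tz": 0.8, "ax": 0, "ay": 0, "az": 0}

```text
clock: 23.08
eef_pos: [630.8, -8.8, 55.2]
tcp_rot: [3.141, 0.0, 0.0]
contact_force: [0.5, 0.6, 0.2]
opening: 0.5
grasp_force: 0.0
```

Run:
```python
from h import *
s=r.sense(); e=s["eef_pos"]; print(e.round(1),s["contact_force"].round(1),s["opening"],s["clock"])
b,d2,W=snap("side")
for nm,P in(("eef",e),("knobtop",[630,-9,30])): print(nm,proj("side",P).round(1))
cv2.imwrite("pics/c7.png",cv2.resize(b[170:270,250:350,::-1],(400,400),interpolation=cv2.INTER_CUBIC))
```

```text
[630.8  -8.8  55.2] [0.5 0.6 0.2] 0.5001095951464878 23.075
eef [[297.7 216.5]]
knobtop [[298.5 223.9]]
```

View pics/c7.png

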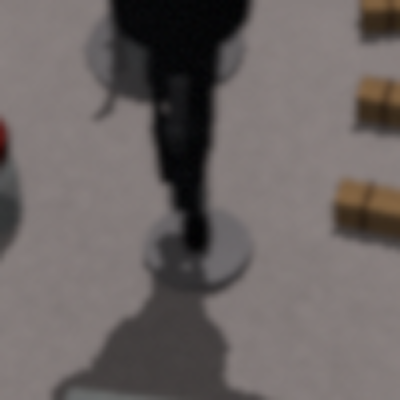

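Call:
step_arm:
  moves:
    - {"tx": 0, "ty": 0, "tz": 0.7, "ax": 0, "ay": 0, "az": 0}
    - {"tx": 0, "ty": 0, "tz": 0.6, "ax": 0, "ay": 0, "az": 0}
    - {"tx": 0, "ty": 0, "tz": 0.4, "ax": 0, "ay": 0, "az": 0}
    - {"tx": 0, "ty": 0, "tz": 0.2, "ax": 0, "ay": 0, "az": 0}
    - {"tx": 0, "ty": 0, "tz": 0, "ax": 0, "ay": 0, "az": 0}

```text
clock: 23.75
eef_pos: [630.9, -8.9, 8.9]
tcp_rot: [-3.142, 0.0, -0.001]
contact_force: [-0.4, 0.3, 0.2]
opening: 0.5
grasp_force: 0.0
```

Call:
step_arm:
  moves:
    - {"tx": 0, "ty": 0, "tz": 0, "ax": 0, "ay": 0, "az": 0}
    - {"tx": 0, "ty": 0, "tz": 0, "ax": 0, "ay": 0, "az": 0}
    - {"tx": 0, "ty": 0, "tz": 0, "ax": 0, "ay": 0, "az": 0}
    - {"tx": 0, "ty": 0, "tz": 0, "ax": 0, "ay": 0, "az": 0}
  gripper: 0
  newtons: 60

```text
clock: 24.25
eef_pos: [631.5, -8.9, 9.9]
tcp_rot: [3.142, -0.001, -0.0]
contact_force: [-0.5, -0.0, 6.2]
opening: 0.178
grasp_force: 58.7
```

Call:
step_arm:
  moves:
    - {"tx": 0, "ty": 0, "tz": -0.5, "ax": 0, "ay": 0, "az": 0}
    - {"tx": 0, "ty": 0, "tz": -1, "ax": 0, "ay": 0, "az": 0}
    - {"tx": 0, "ty": 0, "tz": -1, "ax": 0, "ay": 0, "az": 0}
    - {"tx": 0, "ty": 0, "tz": -1, "ax": 0, "ay": 0, "az": 0}
    - {"tx": 0, "ty": 0, "tz": -1, "ax": 0, "ay": 0, "az": 0}

```text
clock: 24.88
eef_pos: [630.8, -8.9, 123.0]
tcp_rot: [-3.142, -0.0, -0.0]
contact_force: [0.3, -0.7, -0.9]
opening: 0.178
grasp_force: 58.6
```

Call:
step_arm:
  moves:
    - {"tx": 0.16, "ty": 0.94, "tz": 0, "ax": 0, "ay": 0, "az": 0}
    - {"tx": 0.16, "ty": 0.94, "tz": 0, "ax": 0, "ay": 0, "az": 0}
    - {"tx": 0.16, "ty": 0.94, "tz": 0, "ax": 0, "ay": 0, "az": 0}
    - {"tx": 0.16, "ty": 0.94, "tz": 0, "ax": 0, "ay": 0, "az": 0}
    - {"tx": 0.16, "ty": 0.94, "tz": 0, "ax": 0, "ay": 0, "az": 0}

```text
clock: 25.5
eef_pos: [650.8, -128.4, 121.0]
tcp_rot: [-3.141, 0.001, -0.001]
contact_force: [-0.7, 0.1, -0.2]
opening: 0.181
grasp_force: 58.6
```

Call:
step_arm:
  moves:
    - {"tx": 0.17, "ty": 0.94, "tz": 0, "ax": 0, "ay": 0, "az": 0}
    - {"tx": 0.17, "ty": 0.94, "tz": 0, "ax": 0, "ay": 0, "az": 0}
    - {"tx": 0.17, "ty": 0.94, "tz": 0, "ax": 0, "ay": 0, "az": 0}
    - {"tx": 0, "ty": 0, "tz": 0, "ax": 0, "ay": 0, "az": 0}

```text
clock: 26.0
eef_pos: [663.9, -199.1, 121.5]
tcp_rot: [3.141, -0.0, -0.002]
contact_force: [-0.1, 1.1, -0.9]
opening: 0.176
grasp_force: 58.6
```

Run:
```python
from h import *
s=r.sense(); e=s["eef_pos"]; print(e.round(1),s["contact_force"].round(1),s["opening"],s["clock"])
b,d2,W=snap("side")
m=(np.hypot(W[...,0]-e[0],W[...,1]-e[1])<45)&(W[...,2]>e[2]-14)&(W[...,2]<e[2]+4)&(b.max(2)>45)
w=W[m]; print(m.sum(),np.percentile(w,[1,99],axis=0).round(1))
from scipy.optimize import least_squares
h=cv2.convexHull(w[:,:2].astype(np.float32))[:,0]; print(cv2.minEnclosingCircle(h), cv2.minAreaRect(h))
A=np.c_[w[:,:2]-e[:2],np.ones(len(w))]; print("plane",np.linalg.lstsq(A,w[:,2],rcond=None)[0].round(3))
```

```text
[ 663.9 -199.1  121.5] [-0.1  1.1 -0.9] 0.17585014964531792 26.0
289 [[ 629.9 -223.8  111.5]
 [ 692.7 -164.6  122.7]]
((661.7915649414062, -196.6413116455078), 35.015960693359375) ((661.8220825195312, -195.39761352539062), (63.88629913330078, 64.66143798828125), 15.491296768188477)
plane [ 4.00000e-03 -4.20000e-02  1.19457e+02]
```

Call:
step_arm:
  moves:
    - {"tx": 0.08, "ty": 0, "tz": 0.2, "ax": 0, "ay": 0, "az": 0}
    - {"tx": 0, "ty": 0, "tz": 0, "ax": 0, "ay": 0, "az": 0}

```text
clock: 26.3
eef_pos: [665.3, -196.1, 115.9]
tcp_rot: [-3.141, 0.001, 0.0]
contact_force: [-0.2, 0.6, -0.6]
opening: 0.179
grasp_force: 58.6
```

Run:
```python
from h import *
s=r.sense(); e=s["eef_pos"]; print(e.round(1),s["contact_force"].round(1),s["opening"],s["clock"])
b,d2,W=snap("side")
m=(np.hypot(W[...,0]-e[0],W[...,1]-e[1])<45)&(W[...,2]>e[2]-9)&(W[...,2]<e[2]+4)&(b.max(2)>75)
c,rc=hull_rect("side",m,e[2]-2); print(np.percentile(W[m],[1,50,99],axis=0).round(1),rc,W[m][:,2].mean())
m=(np.hypot(W[...,0]-664,W[...,1]+197)<42)&(W[...,2]>56)&(W[...,2]<66)&(b.max(2)>70)
if m.sum(): c,rc=hull_rect("side",m,60); print("stack",m.sum(),rc)
```

```text
[ 665.3 -196.1  115.9] [-0.2  0.6 -0.6] 0.1787544256492185 26.3
[[ 632.5 -224.   108. ]
 [ 648.1 -195.7  114.3]
 [ 693.5 -169.2  117.4]] ((659.3587646484375, -197.45628356933594), (59.16844177246094, 66.71710205078125), 62.3077507019043) 114.16970675566652
stack 108 ((663.0093994140625, -205.08580017089844), (60.84280776977539, 42.14585876464844), 3.477236747741699)
```

Call:
step_arm:
  moves:
    - {"tx": 0, "ty": 0.02, "tz": 0.4, "ax": 0, "ay": 0, "az": 0}
    - {"tx": 0, "ty": 0, "tz": 0.3, "ax": 0, "ay": 0, "az": 0}
    - {"tx": 0, "ty": 0, "tz": 0.2, "ax": 0, "ay": 0, "az": 0}
    - {"tx": 0, "ty": 0, "tz": 0.1, "ax": 0, "ay": 0, "az": 0}
    - {"tx": 0, "ty": 0, "tz": 0.1, "ax": 0, "ay": 0, "az": 0}

```text
clock: 26.98
eef_pos: [665.7, -197.5, 89.0]
tcp_rot: [3.142, -0.0, -0.0]
contact_force: [0.1, 0.8, -1.2]
opening: 0.176
grasp_force: 58.6
```

Call:
step_arm:
  moves:
    - {"tx": 0, "ty": 0, "tz": 0.1, "ax": 0, "ay": 0, "az": 0}
    - {"tx": 0, "ty": 0, "tz": 0.1, "ax": 0, "ay": 0, "az": 0}
    - {"tx": 0, "ty": 0, "tz": 0, "ax": 0, "ay": 0, "az": 0}

```text
clock: 27.35
eef_pos: [665.4, -197.4, 83.9]
tcp_rot: [-3.141, 0.0, -0.001]
contact_force: [-0.4, 0.2, -1.4]
opening: 0.179
grasp_force: 58.6
```

Call:
step_arm:
  moves:
    - {"tx": 0, "ty": 0, "tz": 0.15, "ax": 0, "ay": 0, "az": 0}
    - {"tx": 0, "ty": 0, "tz": 0.15, "ax": 0, "ay": 0, "az": 0}
    - {"tx": 0, "ty": 0, "tz": 0.1, "ax": 0, "ay": 0, "az": 0}
    - {"tx": 0, "ty": 0, "tz": 0.06, "ax": 0, "ay": 0, "az": 0}
    - {"tx": 0, "ty": 0, "tz": 0, "ax": 0, "ay": 0, "az": 0}

```text
clock: 27.98
eef_pos: [665.5, -197.4, 72.4]
tcp_rot: [-3.142, 0.0, -0.0]
contact_force: [0.7, -0.9, -0.8]
opening: 0.18
grasp_force: 58.6
```

Call:
step_arm:
  moves:
    - {"tx": 0, "ty": 0, "tz": 0.04, "ax": 0, "ay": 0, "az": 0}
    - {"tx": 0, "ty": 0, "tz": 0, "ax": 0, "ay": 0, "az": 0}

```text
clock: 28.22
eef_pos: [665.6, -197.5, 71.6]
tcp_rot: [3.142, -0.0, -0.001]
contact_force: [-0.4, -0.2, -1.1]
opening: 0.175
grasp_force: 58.6
```

Call:
step_arm:
  moves:
    - {"tx": 0, "ty": 0, "tz": 0.05, "ax": 0, "ay": 0, "az": 0}
    - {"tx": 0, "ty": 0, "tz": 0, "ax": 0, "ay": 0, "az": 0}

```text
clock: 28.48
eef_pos: [665.5, -197.4, 70.2]
tcp_rot: [-3.142, 0.0, -0.001]
contact_force: [-0.1, 0.3, -1.1]
opening: 0.178
grasp_force: 58.6
```

Call:
step_arm:
  moves:
    - {"tx": 0, "ty": 0, "tz": 0.04, "ax": 0, "ay": 0, "az": 0}
    - {"tx": 0, "ty": 0, "tz": 0, "ax": 0, "ay": 0, "az": 0}

```text
clock: 28.72
eef_pos: [665.7, -197.5, 69.9]
tcp_rot: [3.142, -0.0, -0.0]
contact_force: [-3.0, -0.1, 5.2]
opening: 0.177
grasp_force: 59.1
```

Call:
step_arm:
  moves:
    - {"tx": 0, "ty": 0, "tz": -0.03, "ax": 0, "ay": 0, "az": 0}
    - {"tx": 0, "ty": 0, "tz": 0, "ax": 0, "ay": 0, "az": 0}
    - {"tx": 0, "ty": 0, "tz": 0, "ax": 0, "ay": 0, "az": 0}
  gripper: 0.5

```text
clock: 29.1
eef_pos: [665.6, -197.4, 70.0]
tcp_rot: [-3.142, 0.0, -0.0]
contact_force: [0.4, -0.7, -0.4]
opening: 0.502
grasp_force: 0.0
```

Call:
step_arm:
  moves:
    - {"tx": 0, "ty": 0, "tz": -0.4, "ax": 0, "ay": 0, "az": 0}
    - {"tx": 0, "ty": 0, "tz": -1, "ax": 0, "ay": 0, "az": 0}
    - {"tx": 0, "ty": 0, "tz": -1, "ax": 0, "ay": 0, "az": 0}
    - {"tx": 0, "ty": 0, "tz": -1, "ax": 0, "ay": 0, "az": 0}

```text
clock: 29.6
eef_pos: [665.7, -197.5, 156.6]
tcp_rot: [3.141, -0.001, -0.0]
contact_force: [0.6, -0.0, 0.5]
opening: 0.499
grasp_force: 0.0
```

Call:
step_arm:
  moves:
    - {"tx": -0.958, "ty": -0.735, "tz": 0, "ax": 0, "ay": 0, "az": 0}
    - {"tx": -0.958, "ty": -0.735, "tz": 0, "ax": 0, "ay": 0, "az": 0}
    - {"tx": -0.958, "ty": -0.735, "tz": 0, "ax": 0, "ay": 0, "az": 0}
    - {"tx": -0.958, "ty": -0.735, "tz": 0, "ax": 0, "ay": 0, "az": 0}
    - {"tx": -0.958, "ty": -0.735, "tz": 0, "ax": 0, "ay": 0, "az": 0}

```text
clock: 30.22
eef_pos: [545.3, -105.0, 155.9]
tcp_rot: [3.141, -0.001, -0.001]
contact_force: [0.4, 0.4, 0.4]
opening: 0.504
grasp_force: 0.0
```

Call:
step_arm:
  moves:
    - {"tx": -0.958, "ty": -0.735, "tz": 0, "ax": 0, "ay": 0, "az": 0}
    - {"tx": -0.958, "ty": -0.735, "tz": 0, "ax": 0, "ay": 0, "az": 0}
    - {"tx": -0.958, "ty": -0.735, "tz": 0, "ax": 0, "ay": 0, "az": 0}
    - {"tx": -0.958, "ty": -0.735, "tz": 0, "ax": 0, "ay": 0, "az": 0}
    - {"tx": -0.958, "ty": -0.735, "tz": 0, "ax": 0, "ay": 0, "az": 0}

```text
clock: 30.85
eef_pos: [425.7, -13.1, 155.8]
tcp_rot: [3.142, -0.001, -0.001]
contact_force: [-1.0, -0.6, 0.7]
opening: 0.501
grasp_force: 0.0
```

Call:
step_arm:
  moves:
    - {"tx": 0, "ty": 0, "tz": 0, "ax": 0, "ay": 0, "az": 0.08}
    - {"tx": 0, "ty": 0, "tz": 0, "ax": 0, "ay": 0, "az": 0.079}
    - {"tx": 0, "ty": 0, "tz": 0, "ax": 0, "ay": 0, "az": 0}

```text
clock: 31.22
eef_pos: [426.5, -13.5, 155.7]
tcp_rot: [-3.141, -0.001, -0.249]
contact_force: [-0.1, 0.9, -1.1]
opening: 0.499
grasp_force: 0.0
```

```bash
python3 look.py
python3 - <<'E'
from h import *
f=np.load("side1.npz"); a=np.load("top1.npz")["p"]
g=lambda x:cv2.resize(x[:,:,::-1],(400,400),interpolation=cv2.INTER_CUBIC)
cv2.imwrite("pics/c8.png",np.hstack([g(a[180:280,350:450]),g(f["p"][110:210,250:350])]))
E
```

```text
31.225 [426.5 -13.5 155.7] [-3.141e+00 -1.000e-03 -2.490e-01]
top brown 455 [ 463.6 -232.4] [137.6  21.8] 5.4
top plate [640.4 -16.6] [11.6  3.9]
top knob [nan nan] [0. 0.] [0. 0.]
top stack [ 638.  -188.6] [44.3 12.6]
side brown 340 [ 472.5 -223.8] [118.3  34. ] 1.3
side brown 457 [ 465.8 -115.6] [ 34.3 139.1] -13.3
side brown 529 [479.1 -20.8] [ 32.6 139.6] -14.4
side plate [584.4  37.4] [0.  7.8]
side knob [nan nan] [0. 0.] [0. 0.]
side stack [ 662.2 -172.7] [66.9 32.3]h.py:20: RuntimeWarning: Mean of empty slice.
  return P.mean(0),cv2.minAreaRect(P)
  ret = um.true_divide(
```

View pics/c8.png

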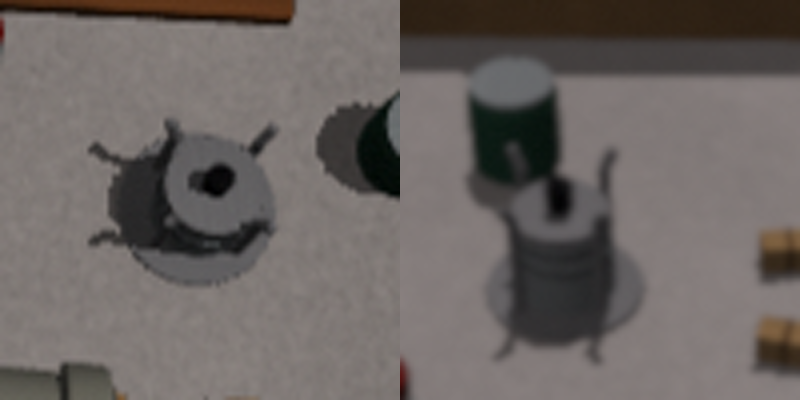

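Call:
step_arm:
  moves:
    - {"tx": 0, "ty": 0, "tz": 1, "ax": 0, "ay": 0, "az": 0}
    - {"tx": 0, "ty": 0, "tz": 1, "ax": 0, "ay": 0, "az": 0}
    - {"tx": 0, "ty": 0, "tz": 1, "ax": 0, "ay": 0, "az": 0}
    - {"tx": 0, "ty": 0, "tz": 1, "ax": 0, "ay": 0, "az": 0}
    - {"tx": 0, "ty": 0, "tz": 0.8, "ax": 0, "ay": 0, "az": 0}

```text
clock: 31.95
eef_pos: [426.1, -13.7, 34.3]
tcp_rot: [3.142, 0.0, -0.248]
contact_force: [0.1, -0.2, 0.1]
opening: 0.497
grasp_force: 0.0
```

Call:
step_arm:
  moves:
    - {"tx": 0, "ty": 0, "tz": 0.5, "ax": 0, "ay": 0, "az": 0}
    - {"tx": 0, "ty": 0, "tz": 0.5, "ax": 0, "ay": 0, "az": 0}
    - {"tx": 0, "ty": 0, "tz": 0.4, "ax": 0, "ay": 0, "az": 0}
    - {"tx": 0, "ty": 0, "tz": 0, "ax": 0, "ay": 0, "az": 0}

```text
clock: 32.45
eef_pos: [425.8, -13.6, -0.4]
tcp_rot: [3.141, 0.001, -0.25]
contact_force: [-0.0, -0.7, -0.5]
opening: 0.502
grasp_force: 0.0
```

Call:
step_arm:
  moves:
    - {"tx": 0, "ty": 0, "tz": 0, "ax": 0, "ay": 0, "az": 0}
    - {"tx": 0, "ty": 0, "tz": 0, "ax": 0, "ay": 0, "az": 0}
    - {"tx": 0, "ty": 0, "tz": 0, "ax": 0, "ay": 0, "az": 0}
    - {"tx": 0, "ty": 0, "tz": 0, "ax": 0, "ay": 0, "az": 0}
  gripper: 0
  newtons: 40

```text
clock: 32.95
eef_pos: [426.5, -13.6, 0.6]
tcp_rot: [-3.141, -0.001, -0.25]
contact_force: [-0.1, 1.1, 6.7]
opening: 0.249
grasp_force: 40.0
```

Call:
step_arm:
  moves:
    - {"tx": 0, "ty": 0, "tz": -0.6, "ax": 0, "ay": 0, "az": 0}
    - {"tx": 0, "ty": 0, "tz": -0.9, "ax": 0, "ay": 0, "az": 0}
    - {"tx": 0, "ty": 0, "tz": -0.9, "ax": 0, "ay": 0, "az": 0}
    - {"tx": 0, "ty": 0, "tz": 0, "ax": 0, "ay": 0, "az": -0.077}

```text
clock: 33.45
eef_pos: [427.3, -13.6, 61.6]
tcp_rot: [-3.141, -0.003, -0.127]
contact_force: [-0.3, 0.1, 0.5]
opening: 0.247
grasp_force: 39.2
```

Call:
step_arm:
  moves:
    - {"tx": -0.06, "ty": -0.9, "tz": 0, "ax": 0, "ay": 0, "az": 0}
    - {"tx": -0.06, "ty": -0.92, "tz": 0, "ax": 0, "ay": 0, "az": 0}
    - {"tx": -0.06, "ty": -0.92, "tz": 0, "ax": 0, "ay": 0, "az": 0}
    - {"tx": -0.06, "ty": -0.92, "tz": 0, "ax": 0, "ay": 0, "az": 0}
    - {"tx": -0.06, "ty": -0.92, "tz": 0, "ax": 0, "ay": 0, "az": 0}

```text
clock: 34.08
eef_pos: [433.5, 101.7, 60.2]
tcp_rot: [-3.142, -0.0, -0.129]
contact_force: [0.0, -0.3, -0.9]
opening: 0.247
grasp_force: 39.3
```

Call:
step_arm:
  moves:
    - {"tx": -0.06, "ty": -0.92, "tz": 0, "ax": 0, "ay": 0, "az": 0}
    - {"tx": -0.06, "ty": -0.92, "tz": 0, "ax": 0, "ay": 0, "az": 0}
    - {"tx": -0.06, "ty": -0.92, "tz": 0, "ax": 0, "ay": 0, "az": 0}
    - {"tx": -0.06, "ty": -0.92, "tz": 0, "ax": 0, "ay": 0, "az": 0}
    - {"tx": -0.06, "ty": -0.92, "tz": 0, "ax": 0, "ay": 0, "az": 0}

```text
clock: 34.7
eef_pos: [440.8, 216.7, 60.1]
tcp_rot: [-3.142, -0.0, -0.129]
contact_force: [-0.6, 0.5, 0.2]
opening: 0.248
grasp_force: 39.3
```

Call:
step_arm:
  moves:
    - {"tx": -0.06, "ty": -0.92, "tz": 0, "ax": 0, "ay": 0, "az": 0}
    - {"tx": -0.06, "ty": -0.92, "tz": 0, "ax": 0, "ay": 0, "az": 0}
    - {"tx": -0.06, "ty": -0.9, "tz": 0, "ax": 0, "ay": 0, "az": 0}
    - {"tx": 0, "ty": 0, "tz": 0, "ax": 0, "ay": 0, "az": 0}

```text
clock: 35.2
eef_pos: [445.5, 285.9, 60.2]
tcp_rot: [-3.141, -0.001, -0.128]
contact_force: [0.3, -1.4, -0.4]
opening: 0.247
grasp_force: 39.3
```

```bash
cat > ins.py <<'E'
# python3 ins.py i : eef vs mouth i in sleeve frame; held case line in both cameras vs roof line
import sys; from h import *
i=int(sys.argv[1]); s=r.sense(); e=s["eef_pos"]
yaw=np.radians(-7.4); X=np.array([np.cos(yaw),np.sin(yaw)]); Y=np.array([-X[1],X[0]])
C=np.array([643.3,202.2]); M=C-58*X+(2-i)*56*Y
dv=e[:2]-M; print(s["clock"],e.round(1),"yaw",np.degrees(s["tcp_rot"][2]).round(2),"eef-mouth in sleeve frame x,y",(dv@X).round(1),(dv@Y).round(1),"open",round(s["opening"],3),"F",s["contact_force"].round(1))
zt=e[2]-0.6+22
for n,th in(("top",80),("side",92)):
    p,d,W=snap(n); np.savez(f"{n}2.npz",p=p,d=d)
    br=(p[...,0].astype(int)-p[...,2]>18)&(np.hypot(W[...,0]-e[0]-50,W[...,1]-e[1])<110)&(W[...,2]>zt-7)&(W[...,2]<zt+9)
    if br.sum()<40: print(n,"no case"); continue
    k,L,S,_=cv2.connectedComponentsWithStats(br.astype(np.uint8)); br=L==1+np.argmax(S[1:,4])
    ys,xs=np.nonzero(br); P=ray(n,np.c_[xs,ys],zt)[:,:2]; 
    q=np.c_[(P-M)@X,(P-M)@Y]
    rc=cv2.minAreaRect(q.astype(np.float32))
    print(n,"case rect in sleeve frame",np.round(rc[0],1),np.round(rc[1],1),"yaw rel",round(yawof(rc),1),"front",q[:,0].max().round(1))
    g=p.mean(2); a=(np.hypot(W[...,0]-642,W[...,1]-203)<115)&(W[...,2]>20)&(W[...,2]<48)&(g>th)
    k,L,S,_=cv2.connectedComponentsWithStats(a.astype(np.uint8))
    for j in range(1,k):
        if S[j,4]>250:
            ys,xs=np.nonzero(L==j); P=ray(n,np.c_[xs,ys],33)[:,:2]; q=np.c_[(P-M)@X,(P-M)@Y]; rc=cv2.minAreaRect(q.astype(np.float32))
            print("   roof",np.round(rc[0],1),np.round(rc[1],1),round(yawof(rc),1))
E
python3 ins.py 1
```

```text
35.2 [445.5 285.9  60.2] yaw -7.32 eef-mouth in sleeve frame x,y -148.9 1.5 open 0.247 F [ 0.3 -1.4 -0.4]
top case rect in sleeve frame [-76.4  -0.9] [102.4  23.2] yaw rel 0.8 front -25.1
   roof [58.7  0.1] [ 32.3 113. ] -0.3
   roof [ 58.4 -56.4] [112.6  32. ] 0.2
   roof [  57.8 -112.2] [113.3  31.9] 0.3
side case rect in sleeve frame [-82.5   3.4] [112.1  26.8] yaw rel 0.6 front -26.4
   roof [  55.5 -110.8] [116.7  33.9] 0.6
   roof [ 56.5 -54.5] [115.  34.] 0.8
   roof [56.7  1.5] [ 32.8 115.2] -0.3
```

Call:
step_arm:
  moves:
    - {"tx": 0, "ty": 0, "tz": 0.8, "ax": 0, "ay": 0, "az": 0}
    - {"tx": 0, "ty": 0, "tz": 0.8, "ax": 0, "ay": 0, "az": 0}
    - {"tx": 0, "ty": 0, "tz": 0.56, "ax": 0, "ay": 0, "az": 0}
    - {"tx": 0, "ty": 0, "tz": 0, "ax": 0, "ay": 0, "az": 0}
    - {"tx": 0, "ty": 0, "tz": 0, "ax": 0, "ay": 0, "az": 0}

```text
clock: 35.92
eef_pos: [445.5, 284.4, 6.5]
tcp_rot: [-3.141, -0.0, -0.129]
contact_force: [0.7, 0.6, -0.5]
opening: 0.247
grasp_force: 39.3
```

```bash
python3 ins.py 1 | grep -v roof
```

```text
35.925 [445.5 284.4   6.5] yaw -7.42 eef-mouth in sleeve frame x,y -148.7 0.0 open 0.247 F [ 0.7  0.6 -0.5]
top case rect in sleeve frame [-75.6  -2.4] [ 24.6 101.4] yaw rel -0.7 front -24.9
side case rect in sleeve frame [-81.9   3.3] [ 28.  112.2] yaw rel -0.6 front -25.8
```

Call:
step_arm:
  moves:
    - {"tx": 0.4, "ty": -0.065, "tz": 0, "ax": 0, "ay": 0, "az": 0}
    - {"tx": 0.4, "ty": 0, "tz": 0, "ax": 0, "ay": 0, "az": 0}
    - {"tx": 0.3, "ty": 0, "tz": 0, "ax": 0, "ay": 0, "az": 0}
    - {"tx": 0.2, "ty": 0, "tz": 0, "ax": 0, "ay": 0, "az": 0}
    - {"tx": 0, "ty": 0, "tz": 0, "ax": 0, "ay": 0, "az": 0}

```text
clock: 36.65
eef_pos: [478.0, 281.8, 6.0]
tcp_rot: [-3.142, -0.0, -0.13]
contact_force: [-0.4, -0.6, -0.9]
opening: 0.246
grasp_force: 39.3
```

Call:
step_arm:
  moves:
    - {"tx": 0.2, "ty": 0, "tz": 0, "ax": 0, "ay": 0, "az": 0}
    - {"tx": 0.2, "ty": 0, "tz": 0, "ax": 0, "ay": 0, "az": 0}
    - {"tx": 0, "ty": 0, "tz": 0, "ax": 0, "ay": 0, "az": 0}

```text
clock: 37.02
eef_pos: [488.1, 280.7, 6.1]
tcp_rot: [-3.141, -0.0, -0.129]
contact_force: [0.1, 0.5, -0.6]
opening: 0.248
grasp_force: 39.3
```

Call:
step_arm:
  moves:
    - {"tx": 0.4, "ty": 0, "tz": 0, "ax": 0, "ay": 0, "az": 0}
    - {"tx": 0.4, "ty": 0, "tz": 0, "ax": 0, "ay": 0, "az": 0}
    - {"tx": 0.4, "ty": 0, "tz": 0, "ax": 0, "ay": 0, "az": 0}
    - {"tx": 0.4, "ty": 0, "tz": 0, "ax": 0, "ay": 0, "az": 0}
    - {"tx": 0, "ty": 0, "tz": 0, "ax": 0, "ay": 0, "az": 0}

```text
clock: 37.65
eef_pos: [528.2, 275.3, 6.1]
tcp_rot: [-3.141, -0.001, -0.13]
contact_force: [-1.2, 1.1, -1.1]
opening: 0.242
grasp_force: 39.3
```

Call:
step_arm:
  moves:
    - {"tx": 0.4, "ty": 0, "tz": 0, "ax": 0, "ay": 0, "az": 0}
    - {"tx": 0.4, "ty": 0, "tz": 0, "ax": 0, "ay": 0, "az": 0}
    - {"tx": 0.3, "ty": 0, "tz": 0, "ax": 0, "ay": 0, "az": 0}
    - {"tx": 0.2, "ty": 0, "tz": 0, "ax": 0, "ay": 0, "az": 0}
    - {"tx": 0, "ty": 0, "tz": 0, "ax": 0, "ay": 0, "az": 0}

```text
clock: 38.28
eef_pos: [559.8, 271.2, 6.1]
tcp_rot: [-3.142, -0.0, -0.13]
contact_force: [-1.4, 0.1, -0.7]
opening: 0.247
grasp_force: 39.3
```

```bash
python3 ins.py 1 | grep -v roof
```

```text
38.275 [559.8 271.2   6.1] yaw -7.42 eef-mouth in sleeve frame x,y -33.7 1.7 open 0.247 F [-1.4  0.1 -0.7]
top no case
side no case
```

Call:
step_arm:
  moves:
    - {"tx": 0, "ty": 0, "tz": 0.04, "ax": 0, "ay": 0, "az": 0}
    - {"tx": 0, "ty": 0, "tz": 0, "ax": 0, "ay": 0, "az": 0}
    - {"tx": 0, "ty": 0, "tz": 0, "ax": 0, "ay": 0, "az": 0}
  gripper: 0.5

```text
clock: 38.75
eef_pos: [559.4, 271.3, 5.1]
tcp_rot: [-3.142, -0.0, -0.129]
contact_force: [0.6, 0.4, 0.2]
opening: 0.498
grasp_force: 0.0
```

Call:
step_arm:
  moves:
    - {"tx": 0, "ty": 0, "tz": -0.8, "ax": 0, "ay": 0, "az": 0}
    - {"tx": 0, "ty": 0, "tz": -0.8, "ax": 0, "ay": 0, "az": 0}
    - {"tx": -0.8, "ty": 0, "tz": 0, "ax": 0, "ay": 0, "az": 0}
    - {"tx": -0.8, "ty": 0, "tz": 0, "ax": 0, "ay": 0, "az": 0}
    - {"tx": -0.08, "ty": 0, "tz": 0, "ax": 0, "ay": 0, "az": 0}
  gripper: 0

```text
clock: 39.38
eef_pos: [516.4, 276.7, 45.6]
tcp_rot: [3.141, 0.0, -0.128]
contact_force: [-0.4, -0.2, -0.0]
opening: -0.004
grasp_force: 0.0
```

Call:
step_arm:
  moves:
    - {"tx": 0, "ty": 0, "tz": 0.7, "ax": 0, "ay": 0, "az": 0}
    - {"tx": 0, "ty": 0, "tz": 0.7, "ax": 0, "ay": 0, "az": 0}
    - {"tx": 0, "ty": 0, "tz": 0.25, "ax": 0, "ay": 0, "az": 0}
    - {"tx": 0, "ty": 0, "tz": 0, "ax": 0, "ay": 0, "az": 0}

```text
clock: 39.88
eef_pos: [517.4, 276.2, 2.6]
tcp_rot: [3.14, 0.002, -0.13]
contact_force: [0.3, 0.4, 0.6]
opening: -0.003
grasp_force: 0.0
```

Run:
```python
from h import *
b,d,W=snap("side"); a,d1,W1=snap("top")
for n,p,w in(("side",b,W),("top",a,W1)):
    br=(p[...,0].astype(int)-p[...,2]>18)&(np.hypot(w[...,0]-560,w[...,1]-270)<70)&(w[...,2]>5)&(w[...,2]<60)
    if br.sum(): print(n,br.sum(),np.percentile(w[br],[3,50,97],axis=0).round(1))
f=lambda x:cv2.resize(x[:,:,::-1],(400,400),interpolation=cv2.INTER_CUBIC)
cv2.imwrite("pics/c9.png",np.hstack([f(a[190:290,190:290]),f(b[250:350,250:350])]))
```

```text
side 289 [[543.9 260.7   8.9]
 [561.6 276.4  25.4]
 [579.3 283.8  29. ]]
top 80 [[545.8 256.6   8.1]
 [566.7 261.9  24. ]
 [579.8 270.4  29.4]]
```

View pics/c9.png

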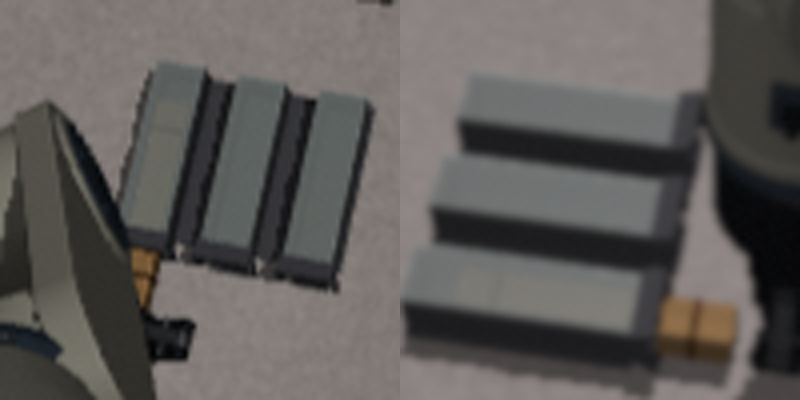

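Call:
step_arm:
  moves:
    - {"tx": 0.3, "ty": 0, "tz": 0, "ax": 0, "ay": 0, "az": 0}
    - {"tx": 0.3, "ty": 0, "tz": 0, "ax": 0, "ay": 0, "az": 0}
    - {"tx": 0.3, "ty": 0, "tz": 0, "ax": 0, "ay": 0, "az": 0}
    - {"tx": 0.2, "ty": 0, "tz": 0, "ax": 0, "ay": 0, "az": 0}
    - {"tx": 0, "ty": 0, "tz": 0, "ax": 0, "ay": 0, "az": 0}

```text
clock: 40.6
eef_pos: [545.6, 273.0, 3.8]
tcp_rot: [-3.141, -0.0, -0.13]
contact_force: [-0.5, -0.2, 0.7]
opening: -0.001
grasp_force: 0.0
```

Call:
step_arm:
  moves:
    - {"tx": 0.1, "ty": 0, "tz": 0, "ax": 0, "ay": 0, "az": 0}
    - {"tx": 0.06, "ty": 0, "tz": 0, "ax": 0, "ay": 0, "az": 0}
    - {"tx": 0, "ty": 0, "tz": 0, "ax": 0, "ay": 0, "az": 0}

```text
clock: 40.98
eef_pos: [549.1, 272.6, 3.9]
tcp_rot: [-3.142, -0.0, -0.129]
contact_force: [-0.4, -0.4, 0.2]
opening: -0.0
grasp_force: 0.0
```

Call:
step_arm:
  moves:
    - {"tx": 0.08, "ty": 0, "tz": 0, "ax": 0, "ay": 0, "az": 0}
    - {"tx": 0.08, "ty": 0, "tz": 0, "ax": 0, "ay": 0, "az": 0}
    - {"tx": 0, "ty": 0, "tz": 0, "ax": 0, "ay": 0, "az": 0}

```text
clock: 41.35
eef_pos: [551.5, 272.2, 3.7]
tcp_rot: [3.141, 0.003, -0.13]
contact_force: [-7.0, 2.2, 4.1]
opening: 0.002
grasp_force: 3.6
```

Call:
step_arm:
  moves:
    - {"tx": 0.08, "ty": 0, "tz": 0, "ax": 0, "ay": 0, "az": 0}
    - {"tx": 0, "ty": 0, "tz": 0, "ax": 0, "ay": 0, "az": 0}

```text
clock: 41.6
eef_pos: [551.5, 272.1, 3.7]
tcp_rot: [3.14, 0.006, -0.13]
contact_force: [-14.3, 4.4, 10.1]
opening: 0.001
grasp_force: 7.7
```

Run:
```python
from h import *
s=r.sense(); print(s["eef_pos"].round(1),s["contact_force"].round(1))
b,d,w=snap("side"); p=b
br=(p[...,0].astype(int)-p[...,2]>18)&(np.hypot(w[...,0]-560,w[...,1]-270)<70)&(w[...,2]>5)&(w[...,2]<60)
q=w[br]; print(br.sum(),np.percentile(q,[3,50,97],axis=0).round(1))
X=np.array([.9917,-.1288]); M=np.array([593.0,265.2]); t=(q[:,:2]-M)@X; print("along",np.percentile(t,[1,5,95,99]).round(1))
```

```text
[551.5 272.1   3.7] [-14.3   4.4  10.1]
77 [[567.6 259.8  13.9]
 [575.6 271.   25.7]
 [580.9 281.   35.8]]
along [-27.4 -24.9 -13.9 -13.8]
```

Call:
step_arm:
  moves:
    - {"tx": -0.4, "ty": 0, "tz": 0, "ax": 0, "ay": 0, "az": 0}
    - {"tx": -0.2, "ty": 0, "tz": -0.8, "ax": 0, "ay": 0, "az": 0}
    - {"tx": 0, "ty": 0, "tz": -1, "ax": 0, "ay": 0, "az": 0}
    - {"tx": 0, "ty": 0, "tz": -1, "ax": 0, "ay": 0, "az": 0}
    - {"tx": 0, "ty": 0, "tz": -1, "ax": 0, "ay": 0, "az": 0}

```text
clock: 42.28
eef_pos: [540.7, 273.8, 101.2]
tcp_rot: [-3.141, -0.002, -0.129]
contact_force: [-0.1, 0.0, 0.8]
opening: -0.001
grasp_force: 0.0
```

Call:
step_arm:
  moves:
    - {"tx": -0.18, "ty": 0.93, "tz": 0, "ax": 0, "ay": 0, "az": 0}
    - {"tx": -0.18, "ty": 0.93, "tz": 0, "ax": 0, "ay": 0, "az": 0}
    - {"tx": -0.18, "ty": 0.93, "tz": 0, "ax": 0, "ay": 0, "az": 0}
    - {"tx": -0.18, "ty": 0.93, "tz": 0, "ax": 0, "ay": 0, "az": 0}
    - {"tx": -0.18, "ty": 0.93, "tz": 0, "ax": 0, "ay": 0, "az": 0}
  gripper: 0.5

```text
clock: 42.9
eef_pos: [502.1, 159.5, 98.5]
tcp_rot: [3.141, 0.001, -0.13]
contact_force: [-0.1, -0.1, 0.1]
opening: 0.498
grasp_force: 0.0
```

Call:
step_arm:
  moves:
    - {"tx": -0.18, "ty": 0.93, "tz": 0, "ax": 0, "ay": 0, "az": 0}
    - {"tx": -0.18, "ty": 0.93, "tz": 0, "ax": 0, "ay": 0, "az": 0}
    - {"tx": -0.18, "ty": 0.93, "tz": 0, "ax": 0, "ay": 0, "az": 0}
    - {"tx": -0.18, "ty": 0.93, "tz": 0, "ax": 0, "ay": 0, "az": 0}
    - {"tx": -0.18, "ty": 0.93, "tz": 0, "ax": 0, "ay": 0, "az": 0}

```text
clock: 43.52
eef_pos: [465.0, 47.6, 98.9]
tcp_rot: [-3.142, -0.0, -0.129]
contact_force: [1.0, 0.9, -0.0]
opening: 0.498
grasp_force: 0.0
```

Call:
step_arm:
  moves:
    - {"tx": -0.18, "ty": 0.93, "tz": 0, "ax": 0, "ay": 0, "az": 0}
    - {"tx": -0.18, "ty": 0.93, "tz": 0, "ax": 0, "ay": 0, "az": 0}
    - {"tx": -0.18, "ty": 0.93, "tz": 0, "ax": 0, "ay": 0, "az": 0}
    - {"tx": -0.18, "ty": 0.93, "tz": 0, "ax": 0, "ay": 0, "az": 0}
    - {"tx": -0.18, "ty": 0.93, "tz": 0, "ax": 0, "ay": 0, "az": 0}

```text
clock: 44.15
eef_pos: [427.5, -64.6, 98.9]
tcp_rot: [-3.142, -0.0, -0.129]
contact_force: [0.0, 0.7, 1.3]
opening: 0.5
grasp_force: 0.0
```

Call:
step_arm:
  moves:
    - {"tx": -0.18, "ty": 0.93, "tz": 0, "ax": 0, "ay": 0, "az": 0}
    - {"tx": -0.14, "ty": 0.97, "tz": 0, "ax": 0, "ay": 0, "az": 0}
    - {"tx": 0, "ty": 0, "tz": 0, "ax": 0, "ay": 0, "az": 0.067}
    - {"tx": 0, "ty": 0, "tz": 0, "ax": 0, "ay": 0, "az": 0}
    - {"tx": 0, "ty": 0, "tz": 0, "ax": 0, "ay": 0, "az": 0}

```text
clock: 44.78
eef_pos: [414.0, -109.6, 98.9]
tcp_rot: [-3.142, -0.0, -0.232]
contact_force: [0.0, -0.3, -0.2]
opening: 0.501
grasp_force: 0.0
```

```bash
python3 look.py 2>/dev/null | grep -v -e plate -e knob -e stack
```

```text
44.775 [ 414.  -109.6   98.9] [-3.142 -0.    -0.232]
side brown 326 [ 468.7 -262.7] [122.4  36.5] 5.8
side brown 462 [ 466.  -116.1] [ 33.9 138.5] -13.6
```

Call:
step_arm:
  moves:
    - {"tx": -0.04, "ty": 0, "tz": 1, "ax": 0, "ay": 0, "az": 0}
    - {"tx": 0, "ty": 0, "tz": 1, "ax": 0, "ay": 0, "az": 0}
    - {"tx": 0, "ty": 0, "tz": 0.9, "ax": 0, "ay": 0, "az": 0}
    - {"tx": 0, "ty": 0, "tz": 0.6, "ax": 0, "ay": 0, "az": 0}
    - {"tx": 0, "ty": 0, "tz": 0.46, "ax": 0, "ay": 0, "az": 0}

```text
clock: 45.5
eef_pos: [413.1, -109.0, -0.9]
tcp_rot: [-3.142, 0.0, -0.233]
contact_force: [-0.9, -0.2, 0.1]
opening: 0.503
grasp_force: 0.0
```

Call:
step_arm:
  moves:
    - {"tx": 0, "ty": 0, "tz": 0, "ax": 0, "ay": 0, "az": 0}
    - {"tx": 0, "ty": 0, "tz": 0, "ax": 0, "ay": 0, "az": 0}
    - {"tx": 0, "ty": 0, "tz": 0, "ax": 0, "ay": 0, "az": 0}
    - {"tx": 0, "ty": 0, "tz": 0, "ax": 0, "ay": 0, "az": 0}
  gripper: 0
  newtons: 40

```text
clock: 46.0
eef_pos: [413.5, -109.3, 0.2]
tcp_rot: [3.142, -0.001, -0.234]
contact_force: [-0.9, 0.7, -1.5]
opening: 0.244
grasp_force: 39.3
```

Call:
step_arm:
  moves:
    - {"tx": 0, "ty": 0, "tz": -0.6, "ax": 0, "ay": 0, "az": 0}
    - {"tx": 0, "ty": 0, "tz": -0.9, "ax": 0, "ay": 0, "az": 0}
    - {"tx": 0, "ty": 0, "tz": -0.9, "ax": 0, "ay": 0, "az": 0}
    - {"tx": 0, "ty": 0, "tz": 0, "ax": 0, "ay": 0, "az": -0.065}
    - {"tx": 0, "ty": 0, "tz": 0, "ax": 0, "ay": 0, "az": 0}

```text
clock: 46.62
eef_pos: [413.4, -109.3, 60.2]
tcp_rot: [3.141, -0.001, -0.133]
contact_force: [0.2, 0.4, -1.1]
opening: 0.245
grasp_force: 39.3
```

```bash
python3 ins.py 2 | head -1
```

```text
46.625 [ 413.4 -109.3   60.2] yaw -7.62 eef-mouth in sleeve frame x,y -129.9 -338.5 open 0.245 F [ 0.2  0.4 -1.1]
```

Call:
step_arm:
  moves:
    - {"tx": -0.05, "ty": -0.9, "tz": 0, "ax": 0, "ay": 0, "az": -0.002}
    - {"tx": -0.05, "ty": -0.91, "tz": 0, "ax": 0, "ay": 0, "az": 0}
    - {"tx": -0.05, "ty": -0.91, "tz": 0, "ax": 0, "ay": 0, "az": 0}
    - {"tx": -0.05, "ty": -0.91, "tz": 0, "ax": 0, "ay": 0, "az": 0}
    - {"tx": -0.05, "ty": -0.91, "tz": 0, "ax": 0, "ay": 0, "az": 0}

```text
clock: 47.35
eef_pos: [421.4, 4.8, 59.5]
tcp_rot: [3.141, 0.001, -0.131]
contact_force: [0.3, -0.2, -0.8]
opening: 0.243
grasp_force: 39.3
```

Call:
step_arm:
  moves:
    - {"tx": -0.05, "ty": -0.91, "tz": 0, "ax": 0, "ay": 0, "az": 0}
    - {"tx": -0.05, "ty": -0.91, "tz": 0, "ax": 0, "ay": 0, "az": 0}
    - {"tx": -0.05, "ty": -0.91, "tz": 0, "ax": 0, "ay": 0, "az": 0}
    - {"tx": -0.05, "ty": -0.91, "tz": 0, "ax": 0, "ay": 0, "az": 0}
    - {"tx": -0.05, "ty": -0.91, "tz": 0, "ax": 0, "ay": 0, "az": 0}

```text
clock: 47.98
eef_pos: [429.9, 118.4, 59.5]
tcp_rot: [3.141, 0.001, -0.131]
contact_force: [-0.5, -0.5, -1.0]
opening: 0.249
grasp_force: 39.3
```

Call:
step_arm:
  moves:
    - {"tx": -0.05, "ty": -0.9, "tz": 0, "ax": 0, "ay": 0, "az": 0}
    - {"tx": -0.05, "ty": -0.9, "tz": 0, "ax": 0, "ay": 0, "az": 0}
    - {"tx": -0.05, "ty": -0.9, "tz": 0, "ax": 0, "ay": 0, "az": 0}
    - {"tx": -0.05, "ty": -0.9, "tz": 0, "ax": 0, "ay": 0, "az": 0}
    - {"tx": -0.06, "ty": -0.9, "tz": 0, "ax": 0, "ay": 0, "az": 0}

```text
clock: 48.6
eef_pos: [438.0, 230.7, 59.4]
tcp_rot: [3.141, 0.001, -0.131]
contact_force: [-0.2, 0.2, -1.6]
opening: 0.248
grasp_force: 39.3
```

Call:
step_arm:
  moves:
    - {"tx": 0, "ty": 0, "tz": 0.8, "ax": 0, "ay": 0, "az": 0}
    - {"tx": 0, "ty": 0, "tz": 0.8, "ax": 0, "ay": 0, "az": 0}
    - {"tx": 0, "ty": 0, "tz": 0.58, "ax": 0, "ay": 0, "az": 0}
    - {"tx": 0, "ty": 0, "tz": 0, "ax": 0, "ay": 0, "az": 0}
    - {"tx": 0, "ty": 0, "tz": 0, "ax": 0, "ay": 0, "az": 0}

```text
clock: 49.22
eef_pos: [438.5, 230.2, 5.6]
tcp_rot: [-3.141, -0.0, -0.13]
contact_force: [0.8, -0.4, -0.4]
opening: 0.245
grasp_force: 39.3
```

```bash
python3 ins.py 2
```

```text
49.225 [438.5 230.2   5.6] yaw -7.44 eef-mouth in sleeve frame x,y -148.7 1.4 open 0.245 F [ 0.8 -0.4 -0.4]
top case rect in sleeve frame [-64.8  -1.6] [23.4 81.3] yaw rel -0.3 front -24.1
   roof [58.2 56.1] [ 32.5 113.9] -0.3
   roof [57.9  0.2] [ 32.9 113.5] -0.9
   roof [ 57.7 -56. ] [113.6  31.9] 0.1
side case rect in sleeve frame [-81.3   3.7] [ 27.9 112.8] yaw rel -0.3 front -24.9
   roof [ 54.3 -54.8] [118.6  33.9] 0.6
   roof [56.3  1.5] [115.3  34. ] 0.8
   roof [56.5 57.6] [ 32.8 115.7] -0.4
```

Call:
step_arm:
  moves:
    - {"tx": 0.4, "ty": -0.025, "tz": 0, "ax": 0, "ay": 0, "az": 0}
    - {"tx": 0.4, "ty": 0, "tz": 0, "ax": 0, "ay": 0, "az": 0}
    - {"tx": 0.3, "ty": 0, "tz": 0, "ax": 0, "ay": 0, "az": 0}
    - {"tx": 0.2, "ty": 0, "tz": 0, "ax": 0, "ay": 0, "az": 0}
    - {"tx": 0, "ty": 0, "tz": 0, "ax": 0, "ay": 0, "az": 0}

```text
clock: 49.95
eef_pos: [470.9, 226.5, 5.3]
tcp_rot: [-3.142, -0.0, -0.13]
contact_force: [-1.0, -0.2, -0.2]
opening: 0.245
grasp_force: 39.3
```

Call:
step_arm:
  moves:
    - {"tx": 0.2, "ty": 0, "tz": 0, "ax": 0, "ay": 0, "az": 0}
    - {"tx": 0.2, "ty": 0, "tz": 0, "ax": 0, "ay": 0, "az": 0}
    - {"tx": 0, "ty": 0, "tz": 0, "ax": 0, "ay": 0, "az": 0}

```text
clock: 50.32
eef_pos: [481.0, 225.3, 5.4]
tcp_rot: [-3.141, -0.0, -0.129]
contact_force: [0.4, 0.1, -1.0]
opening: 0.245
grasp_force: 39.3
```

Call:
step_arm:
  moves:
    - {"tx": 0.4, "ty": 0, "tz": 0, "ax": 0, "ay": 0, "az": 0}
    - {"tx": 0.4, "ty": 0, "tz": 0, "ax": 0, "ay": 0, "az": 0}
    - {"tx": 0.4, "ty": 0, "tz": 0, "ax": 0, "ay": 0, "az": 0}
    - {"tx": 0.4, "ty": 0, "tz": 0, "ax": 0, "ay": 0, "az": 0}
    - {"tx": 0, "ty": 0, "tz": 0, "ax": 0, "ay": 0, "az": 0}

```text
clock: 50.95
eef_pos: [521.1, 220.1, 5.3]
tcp_rot: [-3.141, -0.001, -0.13]
contact_force: [-1.0, -0.2, -0.6]
opening: 0.246
grasp_force: 39.3
```

Call:
step_arm:
  moves:
    - {"tx": 0.4, "ty": 0, "tz": 0, "ax": 0, "ay": 0, "az": 0}
    - {"tx": 0.4, "ty": 0, "tz": 0, "ax": 0, "ay": 0, "az": 0}
    - {"tx": 0.3, "ty": 0, "tz": 0, "ax": 0, "ay": 0, "az": 0}
    - {"tx": 0.2, "ty": 0, "tz": 0, "ax": 0, "ay": 0, "az": 0}
    - {"tx": 0, "ty": 0, "tz": 0, "ax": 0, "ay": 0, "az": 0}

```text
clock: 51.58
eef_pos: [552.7, 215.8, 5.3]
tcp_rot: [-3.142, -0.0, -0.13]
contact_force: [0.3, 0.1, -1.0]
opening: 0.247
grasp_force: 39.3
```

Call:
step_arm:
  moves:
    - {"tx": 0, "ty": 0, "tz": 0.03, "ax": 0, "ay": 0, "az": 0}
    - {"tx": 0, "ty": 0, "tz": 0, "ax": 0, "ay": 0, "az": 0}
    - {"tx": 0, "ty": 0, "tz": 0, "ax": 0, "ay": 0, "az": 0}
  gripper: 0.45

```text
clock: 51.95
eef_pos: [552.2, 216.0, 4.6]
tcp_rot: [3.142, 0.0, -0.129]
contact_force: [0.3, 0.6, -0.5]
opening: 0.452
grasp_force: 0.0
```

Call:
step_arm:
  moves:
    - {"tx": 0, "ty": 0, "tz": -0.8, "ax": 0, "ay": 0, "az": 0}
    - {"tx": 0, "ty": 0, "tz": -0.8, "ax": 0, "ay": 0, "az": 0}
    - {"tx": -0.8, "ty": 0, "tz": 0, "ax": 0, "ay": 0, "az": 0}
    - {"tx": -0.88, "ty": 0, "tz": 0, "ax": 0, "ay": 0, "az": 0}

```text
clock: 52.45
eef_pos: [511.4, 221.7, 46.6]
tcp_rot: [-3.14, -0.002, -0.13]
contact_force: [0.7, 0.3, 0.8]
opening: 0.445
grasp_force: 0.0
```

Call:
step_arm:
  moves:
    - {"tx": 0, "ty": 0, "tz": 0.3, "ax": 0, "ay": 0, "az": 0}
    - {"tx": 0, "ty": 0, "tz": 0.5, "ax": 0, "ay": 0, "az": 0}
    - {"tx": 0, "ty": 0, "tz": 0.6, "ax": 0, "ay": 0, "az": 0}
    - {"tx": 0, "ty": 0, "tz": 0.25, "ax": 0, "ay": 0, "az": 0}
    - {"tx": 0, "ty": 0, "tz": 0, "ax": 0, "ay": 0, "az": 0}
  gripper: 0

```text
clock: 53.08
eef_pos: [510.4, 221.0, 2.3]
tcp_rot: [3.141, 0.001, -0.129]
contact_force: [-0.7, -0.6, -0.8]
opening: -0.0
grasp_force: 0.0
```

Call:
step_arm:
  moves:
    - {"tx": 0.3, "ty": 0, "tz": 0, "ax": 0, "ay": 0, "az": 0}
    - {"tx": 0.3, "ty": 0, "tz": 0, "ax": 0, "ay": 0, "az": 0}
    - {"tx": 0.3, "ty": 0, "tz": 0, "ax": 0, "ay": 0, "az": 0}
    - {"tx": 0.2, "ty": 0, "tz": 0, "ax": 0, "ay": 0, "az": 0}
    - {"tx": 0, "ty": 0, "tz": 0, "ax": 0, "ay": 0, "az": 0}

```text
clock: 53.7
eef_pos: [538.6, 217.8, 3.4]
tcp_rot: [-3.141, -0.001, -0.13]
contact_force: [-0.3, 0.2, 0.7]
opening: 0.004
grasp_force: 0.0
```

```bash
python3 ins.py 2|head -1; python3 look.py 2>/dev/null | grep -e side.brown -e top.brown
```

```text
53.7 [538.6 217.8   3.4] yaw -7.42 eef-mouth in sleeve frame x,y -47.9 2.0 open 0.004 F [-0.3  0.2  0.7]
top brown 454 [ 461.8 -272.7] [139.2  22.4] 5.3
```

Call:
step_arm:
  moves:
    - {"tx": 0.1, "ty": 0, "tz": 0, "ax": 0, "ay": 0, "az": 0}
    - {"tx": 0.08, "ty": 0, "tz": 0, "ax": 0, "ay": 0, "az": 0}
    - {"tx": 0.06, "ty": 0, "tz": 0, "ax": 0, "ay": 0, "az": 0}
    - {"tx": 0, "ty": 0, "tz": 0, "ax": 0, "ay": 0, "az": 0}

```text
clock: 54.4
eef_pos: [544.0, 217.0, 3.3]
tcp_rot: [3.142, 0.0, -0.129]
contact_force: [-0.6, -0.5, 0.0]
opening: -0.002
grasp_force: 0.1
```

Call:
step_arm:
  moves:
    - {"tx": 0.07, "ty": 0, "tz": 0, "ax": 0, "ay": 0, "az": 0}
    - {"tx": 0, "ty": 0, "tz": 0, "ax": 0, "ay": 0, "az": 0}

```text
clock: 54.65
eef_pos: [544.0, 216.9, 3.2]
tcp_rot: [3.141, 0.003, -0.13]
contact_force: [-6.9, 3.0, 5.0]
opening: -0.0
grasp_force: 3.7
```

Call:
step_arm:
  moves:
    - {"tx": 0.06, "ty": 0, "tz": 0, "ax": 0, "ay": 0, "az": 0}
    - {"tx": 0, "ty": 0, "tz": 0, "ax": 0, "ay": 0, "az": 0}

```text
clock: 54.9
eef_pos: [544.1, 216.8, 3.2]
tcp_rot: [3.14, 0.006, -0.13]
contact_force: [-12.5, 4.6, 9.5]
opening: -0.004
grasp_force: 6.6
```

Call:
step_arm:
  moves:
    - {"tx": -0.4, "ty": 0, "tz": 0, "ax": 0, "ay": 0, "az": 0}
    - {"tx": -0.3, "ty": 0, "tz": -0.8, "ax": 0, "ay": 0, "az": 0}
    - {"tx": 0, "ty": 0, "tz": -1, "ax": 0, "ay": 0, "az": 0}
    - {"tx": 0, "ty": 0, "tz": -1, "ax": 0, "ay": 0, "az": 0}
    - {"tx": 0, "ty": 0, "tz": -1, "ax": 0, "ay": 0, "az": 0}

```text
clock: 55.52
eef_pos: [529.8, 218.8, 99.1]
tcp_rot: [-3.141, -0.001, -0.129]
contact_force: [-0.4, 0.7, -0.6]
opening: 0.002
grasp_force: 0.0
```

Call:
step_arm:
  moves:
    - {"tx": -0.1, "ty": 0.92, "tz": 0, "ax": 0, "ay": 0, "az": 0}
    - {"tx": -0.1, "ty": 0.92, "tz": 0, "ax": 0, "ay": 0, "az": 0}
    - {"tx": -0.1, "ty": 0.92, "tz": 0, "ax": 0, "ay": 0, "az": 0}
    - {"tx": -0.1, "ty": 0.92, "tz": 0, "ax": 0, "ay": 0, "az": 0}
    - {"tx": -0.1, "ty": 0.92, "tz": 0, "ax": 0, "ay": 0, "az": 0}
  gripper: 0.5

```text
clock: 56.15
eef_pos: [501.4, 104.3, 97.5]
tcp_rot: [3.141, 0.001, -0.13]
contact_force: [0.1, -0.6, -0.2]
opening: 0.503
grasp_force: 0.0
```

Call:
step_arm:
  moves:
    - {"tx": -0.1, "ty": 0.92, "tz": 0, "ax": 0, "ay": 0, "az": 0}
    - {"tx": -0.1, "ty": 0.92, "tz": 0, "ax": 0, "ay": 0, "az": 0}
    - {"tx": -0.1, "ty": 0.92, "tz": 0, "ax": 0, "ay": 0, "az": 0}
    - {"tx": -0.1, "ty": 0.92, "tz": 0, "ax": 0, "ay": 0, "az": 0}
    - {"tx": -0.1, "ty": 0.92, "tz": 0, "ax": 0, "ay": 0, "az": 0}

```text
clock: 56.78
eef_pos: [473.9, -7.8, 97.6]
tcp_rot: [3.141, 0.001, -0.13]
contact_force: [0.5, 0.2, -0.1]
opening: 0.503
grasp_force: 0.0
```

Call:
step_arm:
  moves:
    - {"tx": -0.1, "ty": 0.92, "tz": 0, "ax": 0, "ay": 0, "az": 0}
    - {"tx": -0.1, "ty": 0.92, "tz": 0, "ax": 0, "ay": 0, "az": 0}
    - {"tx": -0.1, "ty": 0.92, "tz": 0, "ax": 0, "ay": 0, "az": 0}
    - {"tx": -0.1, "ty": 0.92, "tz": 0, "ax": 0, "ay": 0, "az": 0}
    - {"tx": -0.1, "ty": 0.92, "tz": 0, "ax": 0, "ay": 0, "az": 0}

```text
clock: 57.4
eef_pos: [446.5, -119.9, 97.7]
tcp_rot: [-3.141, 0.001, -0.13]
contact_force: [-0.1, -0.1, -0.1]
opening: 0.499
grasp_force: 0.0
```

Call:
step_arm:
  moves:
    - {"tx": -0.1, "ty": 0.92, "tz": 0, "ax": 0, "ay": 0, "az": 0}
    - {"tx": -0.1, "ty": 0.92, "tz": 0, "ax": 0, "ay": 0, "az": 0}
    - {"tx": -0.1, "ty": 0.92, "tz": 0, "ax": 0, "ay": 0, "az": 0}
    - {"tx": -0.1, "ty": 0.92, "tz": 0, "ax": 0, "ay": 0, "az": 0}
    - {"tx": -0.1, "ty": 0.92, "tz": 0, "ax": 0, "ay": 0, "az": 0}

```text
clock: 58.02
eef_pos: [419.1, -232.0, 97.6]
tcp_rot: [-3.141, 0.001, -0.13]
contact_force: [0.0, -0.1, -0.0]
opening: 0.501
grasp_force: 0.0
```

Call:
step_arm:
  moves:
    - {"tx": -0.1, "ty": 0.92, "tz": 0, "ax": 0, "ay": 0, "az": 0}
    - {"tx": -0.16, "ty": 0.96, "tz": 0, "ax": 0, "ay": 0, "az": 0}
    - {"tx": 0, "ty": 0, "tz": 0, "ax": 0, "ay": 0, "az": -0.071}
    - {"tx": 0, "ty": 0, "tz": 0, "ax": 0, "ay": 0, "az": -0.07}
    - {"tx": 0, "ty": 0, "tz": 0, "ax": 0, "ay": 0, "az": 0}

```text
clock: 58.65
eef_pos: [407.0, -276.9, 97.7]
tcp_rot: [-3.141, 0.001, 0.09]
contact_force: [-0.3, 0.4, -0.3]
opening: 0.5
grasp_force: 0.0
```

Run:
```python
from h import *
import look
```

```text
58.65 [ 407.  -276.9   97.7] [-3.141e+00  1.000e-03  9.000e-02]
top brown 344 [ 478.1 -271.2] [106.6  22.4] 5.3
top plate [663.8  46.9] [9.7 3.5]
top knob [nan nan] [0. 0.] [0. 0.]
top stack [ 639.4 -196.2] [31.4 24.4]
side brown 378 [ 461.1 -263.8] [140.5  35.8] 5.8
side plate [600.8 -63.5] [ 3.5 10. ]
side knob [nan nan] [0. 0.] [0. 0.]
side stack [ 663.1 -174. ] [64.9 36.4]h.py:20: RuntimeWarning: Mean of empty slice.
  return P.mean(0),cv2.minAreaRect(P)
  ret = um.true_divide(
```

Call:
step_arm:
  moves:
    - {"tx": 0, "ty": 0, "tz": 1, "ax": 0, "ay": 0, "az": 0}
    - {"tx": 0, "ty": 0, "tz": 1, "ax": 0, "ay": 0, "az": 0}
    - {"tx": 0, "ty": 0, "tz": 0.9, "ax": 0, "ay": 0, "az": 0}
    - {"tx": 0, "ty": 0, "tz": 0.6, "ax": 0, "ay": 0, "az": 0}
    - {"tx": 0, "ty": 0, "tz": 0.42, "ax": 0, "ay": 0, "az": 0}

```text
clock: 59.38
eef_pos: [408.2, -276.6, -0.3]
tcp_rot: [-3.141, 0.0, 0.091]
contact_force: [0.8, 1.0, -0.2]
opening: 0.504
grasp_force: 0.0
```

Call:
step_arm:
  moves:
    - {"tx": 0, "ty": 0, "tz": 0, "ax": 0, "ay": 0, "az": 0}
    - {"tx": 0, "ty": 0, "tz": 0, "ax": 0, "ay": 0, "az": 0}
    - {"tx": 0, "ty": 0, "tz": 0, "ax": 0, "ay": 0, "az": 0}
    - {"tx": 0, "ty": 0, "tz": 0, "ax": 0, "ay": 0, "az": 0}
  gripper: 0
  newtons: 40

```text
clock: 59.88
eef_pos: [408.7, -276.8, 0.7]
tcp_rot: [3.141, -0.001, 0.092]
contact_force: [-0.1, -0.4, -0.2]
opening: 0.247
grasp_force: 39.6
```

Call:
step_arm:
  moves:
    - {"tx": 0, "ty": 0, "tz": -0.6, "ax": 0, "ay": 0, "az": 0}
    - {"tx": 0, "ty": 0, "tz": -0.9, "ax": 0, "ay": 0, "az": 0}
    - {"tx": 0, "ty": 0, "tz": -0.9, "ax": 0, "ay": 0, "az": 0}
    - {"tx": 0, "ty": 0, "tz": 0, "ax": 0, "ay": 0, "az": 0.07}
    - {"tx": 0, "ty": 0, "tz": 0, "ax": 0, "ay": 0, "az": 0.071}

```text
clock: 60.5
eef_pos: [408.9, -276.9, 61.9]
tcp_rot: [3.141, -0.002, -0.133]
contact_force: [-0.6, 0.2, -0.9]
opening: 0.242
grasp_force: 39.7
```

Call:
step_arm:
  moves:
    - {"tx": 0, "ty": 0, "tz": 0, "ax": 0, "ay": 0, "az": 0}

```text
clock: 60.62
eef_pos: [408.7, -276.8, 61.3]
tcp_rot: [3.141, -0.001, -0.128]
contact_force: [0.5, -1.1, -1.5]
opening: 0.246
grasp_force: 39.7
```

```bash
python3 ins.py 3 | head -1
```

```text
60.625 [ 408.7 -276.8   61.3] yaw -7.36 eef-mouth in sleeve frame x,y -113.0 -449.2 open 0.246 F [ 0.5 -1.1 -1.5]
```

Call:
step_arm:
  moves:
    - {"tx": -0.07, "ty": -0.9, "tz": 0, "ax": 0, "ay": 0, "az": 0}
    - {"tx": -0.07, "ty": -0.9, "tz": 0, "ax": 0, "ay": 0, "az": 0}
    - {"tx": -0.07, "ty": -0.9, "tz": 0, "ax": 0, "ay": 0, "az": 0}
    - {"tx": -0.07, "ty": -0.9, "tz": 0, "ax": 0, "ay": 0, "az": 0}
    - {"tx": -0.07, "ty": -0.9, "tz": 0, "ax": 0, "ay": 0, "az": 0}

```text
clock: 61.35
eef_pos: [414.3, -163.3, 60.5]
tcp_rot: [3.142, -0.0, -0.127]
contact_force: [0.9, -0.3, 0.9]
opening: 0.248
grasp_force: 39.6
```

Call:
step_arm:
  moves:
    - {"tx": -0.07, "ty": -0.9, "tz": 0, "ax": 0, "ay": 0, "az": 0}
    - {"tx": -0.07, "ty": -0.9, "tz": 0, "ax": 0, "ay": 0, "az": 0}
    - {"tx": -0.07, "ty": -0.9, "tz": 0, "ax": 0, "ay": 0, "az": 0}
    - {"tx": -0.07, "ty": -0.9, "tz": 0, "ax": 0, "ay": 0, "az": 0}
    - {"tx": -0.07, "ty": -0.9, "tz": 0, "ax": 0, "ay": 0, "az": 0}

```text
clock: 61.98
eef_pos: [420.1, -50.5, 60.5]
tcp_rot: [-3.142, -0.0, -0.127]
contact_force: [0.4, 0.3, -0.9]
opening: 0.244
grasp_force: 39.6
```

Call:
step_arm:
  moves:
    - {"tx": -0.07, "ty": -0.9, "tz": 0, "ax": 0, "ay": 0, "az": 0}
    - {"tx": -0.07, "ty": -0.9, "tz": 0, "ax": 0, "ay": 0, "az": 0}
    - {"tx": -0.07, "ty": -0.9, "tz": 0, "ax": 0, "ay": 0, "az": 0}
    - {"tx": -0.07, "ty": -0.9, "tz": 0, "ax": 0, "ay": 0, "az": 0}
    - {"tx": -0.07, "ty": -0.9, "tz": 0, "ax": 0, "ay": 0, "az": 0}

```text
clock: 62.6
eef_pos: [426.0, 62.2, 60.5]
tcp_rot: [-3.142, -0.0, -0.127]
contact_force: [0.4, -0.4, -0.2]
opening: 0.243
grasp_force: 39.6
```

Call:
step_arm:
  moves:
    - {"tx": -0.07, "ty": -0.9, "tz": 0, "ax": 0, "ay": 0, "az": 0}
    - {"tx": -0.07, "ty": -0.9, "tz": 0, "ax": 0, "ay": 0, "az": 0}
    - {"tx": -0.08, "ty": -0.91, "tz": 0, "ax": 0, "ay": 0, "az": 0}
    - {"tx": -0.08, "ty": -0.91, "tz": 0, "ax": 0, "ay": 0, "az": 0}
    - {"tx": -0.08, "ty": -0.91, "tz": 0, "ax": 0, "ay": 0, "az": 0}

```text
clock: 63.22
eef_pos: [431.1, 175.8, 60.5]
tcp_rot: [-3.142, 0.0, -0.127]
contact_force: [0.1, 0.5, -1.0]
opening: 0.245
grasp_force: 39.6
```

Call:
step_arm:
  moves:
    - {"tx": 0, "ty": 0, "tz": 0.8, "ax": 0, "ay": 0, "az": 0}
    - {"tx": 0, "ty": 0, "tz": 0.8, "ax": 0, "ay": 0, "az": 0}
    - {"tx": 0, "ty": 0, "tz": 0.58, "ax": 0, "ay": 0, "az": 0}
    - {"tx": 0, "ty": 0, "tz": 0, "ax": 0, "ay": 0, "az": 0}
    - {"tx": 0, "ty": 0, "tz": 0, "ax": 0, "ay": 0, "az": 0}

```text
clock: 63.85
eef_pos: [431.4, 175.0, 6.2]
tcp_rot: [-3.141, -0.0, -0.129]
contact_force: [-0.5, -0.1, 0.6]
opening: 0.245
grasp_force: 39.6
```

```bash
python3 ins.py 3
```

```text
63.85 [431.4 175.    6.2] yaw -7.39 eef-mouth in sleeve frame x,y -148.7 1.7 open 0.245 F [-0.5 -0.1  0.6]
top case rect in sleeve frame [-50.2  -3.2] [50.5 21. ] yaw rel 11.8 front -25.2
   roof [ 58.  112.1] [ 32.5 114.4] -0.3
   roof [57.6 56.1] [ 32.9 114. ] -0.8
   roof [57.7 -0. ] [113.6  31.9] 0.1
side case rect in sleeve frame [-81.8   5.4] [112.   28.7] yaw rel 0.2 front -25.8
   roof [55.5  1.2] [116.7  33.9] 0.6
   roof [56.3 57.5] [115.3  34. ] 0.8
   roof [ 56.5 113.6] [ 32.8 115.7] -0.4
```

Call:
step_arm:
  moves:
    - {"tx": 0.4, "ty": 0.02, "tz": 0, "ax": 0, "ay": 0, "az": 0}
    - {"tx": 0.4, "ty": 0, "tz": 0, "ax": 0, "ay": 0, "az": 0}
    - {"tx": 0.3, "ty": 0, "tz": 0, "ax": 0, "ay": 0, "az": 0}
    - {"tx": 0.2, "ty": 0, "tz": 0, "ax": 0, "ay": 0, "az": 0}
    - {"tx": 0, "ty": 0, "tz": 0, "ax": 0, "ay": 0, "az": 0}

```text
clock: 64.58
eef_pos: [463.6, 170.2, 5.7]
tcp_rot: [-3.142, 0.0, -0.13]
contact_force: [0.1, 0.3, -0.9]
opening: 0.247
grasp_force: 39.6
```

Call:
step_arm:
  moves:
    - {"tx": 0.2, "ty": 0, "tz": 0, "ax": 0, "ay": 0, "az": 0}
    - {"tx": 0.2, "ty": 0, "tz": 0, "ax": 0, "ay": 0, "az": 0}
    - {"tx": 0, "ty": 0, "tz": 0, "ax": 0, "ay": 0, "az": 0}

```text
clock: 64.95
eef_pos: [473.7, 169.1, 5.9]
tcp_rot: [-3.141, -0.0, -0.129]
contact_force: [-0.6, -0.4, -0.5]
opening: 0.246
grasp_force: 39.6
```

Call:
step_arm:
  moves:
    - {"tx": 0.4, "ty": 0, "tz": 0, "ax": 0, "ay": 0, "az": 0}
    - {"tx": 0.4, "ty": 0, "tz": 0, "ax": 0, "ay": 0, "az": 0}
    - {"tx": 0.4, "ty": 0, "tz": 0, "ax": 0, "ay": 0, "az": 0}
    - {"tx": 0.4, "ty": 0, "tz": 0, "ax": 0, "ay": 0, "az": 0}
    - {"tx": 0, "ty": 0, "tz": 0, "ax": 0, "ay": 0, "az": 0}

```text
clock: 65.58
eef_pos: [513.8, 163.8, 5.9]
tcp_rot: [-3.141, -0.001, -0.13]
contact_force: [-1.0, -0.2, -0.1]
opening: 0.245
grasp_force: 39.6
```

Call:
step_arm:
  moves:
    - {"tx": 0.4, "ty": 0, "tz": 0, "ax": 0, "ay": 0, "az": 0}
    - {"tx": 0.4, "ty": 0, "tz": 0, "ax": 0, "ay": 0, "az": 0}
    - {"tx": 0.3, "ty": 0, "tz": 0, "ax": 0, "ay": 0, "az": 0}
    - {"tx": 0.2, "ty": 0, "tz": 0, "ax": 0, "ay": 0, "az": 0}
    - {"tx": 0, "ty": 0, "tz": 0, "ax": 0, "ay": 0, "az": 0}

```text
clock: 66.2
eef_pos: [545.3, 159.6, 5.8]
tcp_rot: [-3.142, -0.0, -0.129]
contact_force: [-0.5, 0.2, -0.1]
opening: 0.244
grasp_force: 39.6
```

Call:
step_arm:
  moves:
    - {"tx": 0, "ty": 0, "tz": 0.04, "ax": 0, "ay": 0, "az": 0}
    - {"tx": 0, "ty": 0, "tz": 0, "ax": 0, "ay": 0, "az": 0}
    - {"tx": 0, "ty": 0, "tz": 0, "ax": 0, "ay": 0, "az": 0}
  gripper: 0.45

```text
clock: 66.58
eef_pos: [544.9, 159.7, 4.9]
tcp_rot: [3.142, 0.0, -0.129]
contact_force: [-0.3, 0.4, -0.3]
opening: 0.452
grasp_force: 0.0
```

Call:
step_arm:
  moves:
    - {"tx": 0, "ty": 0, "tz": -0.8, "ax": 0, "ay": 0, "az": 0}
    - {"tx": 0, "ty": 0, "tz": -0.8, "ax": 0, "ay": 0, "az": 0}
    - {"tx": -0.8, "ty": 0, "tz": 0, "ax": 0, "ay": 0, "az": 0}
    - {"tx": -0.88, "ty": 0, "tz": 0, "ax": 0, "ay": 0, "az": 0}

```text
clock: 67.08
eef_pos: [503.2, 165.2, 45.2]
tcp_rot: [-3.141, -0.001, -0.13]
contact_force: [-0.6, 0.2, -0.6]
opening: 0.451
grasp_force: 0.0
```

Call:
step_arm:
  moves:
    - {"tx": 0, "ty": 0, "tz": 0.3, "ax": 0, "ay": 0, "az": 0}
    - {"tx": 0, "ty": 0, "tz": 0.5, "ax": 0, "ay": 0, "az": 0}
    - {"tx": 0, "ty": 0, "tz": 0.6, "ax": 0, "ay": 0, "az": 0}
    - {"tx": 0, "ty": 0, "tz": 0.25, "ax": 0, "ay": 0, "az": 0}
    - {"tx": 0, "ty": 0, "tz": 0, "ax": 0, "ay": 0, "az": 0}
  gripper: 0

```text
clock: 67.7
eef_pos: [503.1, 164.8, 2.6]
tcp_rot: [3.141, 0.001, -0.129]
contact_force: [-0.0, -1.1, -0.1]
opening: 0.0
grasp_force: 0.0
```

Call:
step_arm:
  moves:
    - {"tx": 0.3, "ty": 0, "tz": 0, "ax": 0, "ay": 0, "az": 0}
    - {"tx": 0.3, "ty": 0, "tz": 0, "ax": 0, "ay": 0, "az": 0}
    - {"tx": 0.3, "ty": 0, "tz": 0, "ax": 0, "ay": 0, "az": 0}
    - {"tx": 0.2, "ty": 0, "tz": 0, "ax": 0, "ay": 0, "az": 0}
    - {"tx": 0, "ty": 0, "tz": 0, "ax": 0, "ay": 0, "az": 0}

```text
clock: 68.32
eef_pos: [531.3, 161.5, 3.7]
tcp_rot: [-3.141, -0.001, -0.13]
contact_force: [0.0, 0.8, -0.3]
opening: 0.001
grasp_force: 0.0
```

Call:
step_arm:
  moves:
    - {"tx": 0.1, "ty": 0, "tz": 0, "ax": 0, "ay": 0, "az": 0}
    - {"tx": 0.08, "ty": 0, "tz": 0, "ax": 0, "ay": 0, "az": 0}
    - {"tx": 0.06, "ty": 0, "tz": 0, "ax": 0, "ay": 0, "az": 0}
    - {"tx": 0, "ty": 0, "tz": 0, "ax": 0, "ay": 0, "az": 0}

```text
clock: 68.82
eef_pos: [536.5, 160.7, 3.5]
tcp_rot: [3.142, 0.0, -0.129]
contact_force: [-1.4, 0.1, 0.4]
opening: 0.004
grasp_force: 0.5
```

Call:
step_arm:
  moves:
    - {"tx": 0.07, "ty": 0, "tz": 0, "ax": 0, "ay": 0, "az": 0}
    - {"tx": 0.05, "ty": 0, "tz": 0, "ax": 0, "ay": 0, "az": 0}
    - {"tx": 0, "ty": 0, "tz": 0, "ax": 0, "ay": 0, "az": 0}

```text
clock: 69.2
eef_pos: [536.5, 160.5, 3.4]
tcp_rot: [3.14, 0.006, -0.13]
contact_force: [-11.8, 4.2, 8.4]
opening: 0.001
grasp_force: 6.2
```

Call:
step_arm:
  moves:
    - {"tx": -0.4, "ty": 0, "tz": 0, "ax": 0, "ay": 0, "az": 0}
    - {"tx": -0.6, "ty": 0, "tz": -0.5, "ax": 0, "ay": 0, "az": 0}
    - {"tx": -1, "ty": 0, "tz": -1, "ax": 0, "ay": 0, "az": 0}
    - {"tx": -1, "ty": 0, "tz": -1, "ax": 0, "ay": 0, "az": 0}
    - {"tx": -1, "ty": 0, "tz": -1, "ax": 0, "ay": 0, "az": 0}

```text
clock: 69.82
eef_pos: [439.2, 173.3, 92.4]
tcp_rot: [-3.141, -0.001, -0.129]
contact_force: [0.0, 0.9, 0.2]
opening: -0.001
grasp_force: 0.0
```

Call:
step_arm:
  moves:
    - {"tx": 0, "ty": 1, "tz": -0.6, "ax": 0, "ay": 0, "az": 0}
    - {"tx": -0.2, "ty": 1, "tz": -0.6, "ax": 0, "ay": 0, "az": 0}
    - {"tx": -0.2, "ty": 1, "tz": -0.6, "ax": 0, "ay": 0, "az": 0}
    - {"tx": -0.2, "ty": 1, "tz": 0, "ax": 0, "ay": 0, "az": 0}
    - {"tx": 0, "ty": 1, "tz": 0, "ax": 0, "ay": 0, "az": 0}

```text
clock: 70.45
eef_pos: [408.6, 50.6, 137.0]
tcp_rot: [-3.141, -0.002, -0.129]
contact_force: [-0.5, -0.3, 0.2]
opening: -0.001
grasp_force: 0.0
```

Call:
step_arm:
  moves:
    - {"tx": 0, "ty": 1, "tz": 0, "ax": 0, "ay": 0, "az": 0}
    - {"tx": 0, "ty": 1, "tz": 0, "ax": 0, "ay": 0, "az": 0}
    - {"tx": 0, "ty": 1, "tz": 0, "ax": 0, "ay": 0, "az": 0}
    - {"tx": 0, "ty": 1, "tz": 0, "ax": 0, "ay": 0, "az": 0}
    - {"tx": 0, "ty": 0, "tz": 0, "ax": 0, "ay": 0, "az": 0}

```text
clock: 71.08
eef_pos: [396.1, -48.7, 136.6]
tcp_rot: [3.141, -0.001, -0.131]
contact_force: [-0.7, 1.0, 0.2]
opening: -0.001
grasp_force: 0.0
```

Run:
```python
from h import *
s=r.sense(); print(s["eef_pos"].round(1),s["clock"])
b,d,W=snap("side"); a,d1,W1=snap("top")
X=np.array([.9917,-.1288]); Y=np.array([.1288,.9917]); C=np.array([643.3,202.2])
for n,p,w in(("side",b,W),("top",a,W1)):
    for i in(1,2,3):
        M=C-58*X+(2-i)*56*Y
        br=(p[...,0].astype(int)-p[...,2]>18)&(np.hypot(w[...,0]-M[0]+25*X[0],w[...,1]-M[1])<27)&(w[...,2]>5)&(w[...,2]<45)
        q=w[br]; t=(q[:,:2]-M)@X; print(n,i,br.sum(),np.percentile(t,[2,98]).round(1) if len(q) else None)
cv2.imwrite("pics/c10.png",np.vstack([a[120:350,130:530,::-1],b[110:360,150:550,::-1]]))
```

```text
[396.1 -48.7 136.6] 71.075
side 1 138 [-31.6 -14. ]
side 2 127 [-32.  -14.3]
side 3 116 [-32.3 -15. ]
top 1 69 [-30.4 -12.3]
top 2 69 [-29.9 -12.3]
top 3 69 [-31. -13.]
```

View pics/c10.png

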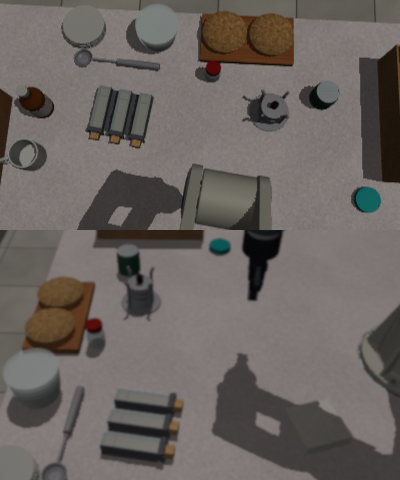

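```bash
python3 -c "
from rig import workorder
print(workorder.sign_off())"
```

```text
the job is handed in; nothing more can be done
None
```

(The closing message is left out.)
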